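# Make up two pastry-tool kits

## Task

Make up the two tool kits for the pastry cooks. On the oblong tray, put the round tart ring in the wide compartment with the wooden tamper standing inside the ring, and the loaf tin in the narrow compartment; on the round tray, put the square cutter in the middle with the tall tube standing inside it. Everything stands upright, flat on the floor of its tray; set things down rather than drop them, and leave the glass coupe, the saucers and the loaf cake where they are.

Things in the scene. Friction and masses are not known exactly. Their poses are not given: they have to be found in the camera images.
- tart_ring: loose round steel ring, open at both ends: outside diameter 64, inside diameter 58, height 40 mm, standing upright. Origin: centre of its underside; z up along its axis. 60 to 130 g.
- tamper: loose wooden tart tamper standing on its foot: foot a disc of diameter 36 and height 22 mm, then a round handle of diameter 24 mm from 30 to 83 mm up, with a small knob of diameter 28 mm at the top; total height 96 mm. Origin: centre of its underside; z up along the handle. 75 to 155 g.
- loaf_tin: loose dark steel loaf tin, open on top: 90 mm long (its x axis), 48 mm wide (its y axis), 45 mm high, walls and floor 3 mm. Origin: centre of its underside; z up. 100 to 210 g.
- square_cutter: loose square steel cutter, a frame open at top and bottom: 64 by 64 mm outside (sides along its x and y axes), 58 by 58 mm inside, height 35 mm. Origin: centre of its underside; z up. 60 to 130 g.
- tall_tube: loose slim steel tube standing upright, open at both ends: outside diameter 36, inside diameter 31, height 85 mm. Origin: centre of its underside; z up along its axis. 55 to 115 g.
- oblong_tray: fixed steel tray, 230 (x) by 140 mm (y) outside, rims 4 mm thick. Origin: centre of its underside, z up; floor 4 mm, rims and divider 12 mm above the counter. A 4 mm divider along y at x = -29 mm leaves a narrow compartment, 80 (x) by 132 mm (y), centred at x = -71, and a wide one, 138 by 132 mm, centred at x = +42 (both y = 0). The tin fits the narrow one with its length along tray y.
- round_tray: round steel tray fixed to the counter, outside diameter 208 mm, flat floor of diameter about 192 mm, 4 mm above the counter, rim top 12 mm above the counter. Origin: centre of its underside; z up.
- coupe: bystander, loose: empty glass dessert coupe, diameter 100, height 70 mm. Origin: centre of its underside; z up. Leave it where it is.
- saucers: bystander, loose: a stack of white saucers, diameter 110, height 28 mm. Origin: centre of its underside; z up. Leave it where it is.
- loaf_cake: bystander, loose: chocolate loaf cake on a wooden board, 100 (x) by 240 (y) by 70 mm high. Origin: centre of the board's underside; z up. Leave it where it is.
Things that resemble listed ones, but are neither listed nor needed, are in the scene too. Leave any blue or purple look-alike of the tamper alone.

How it is judged (in metres and radians):
At the end, for the whole second after the job is handed in: All five upright (0.08 rad), at rest on their tray's floor (within 3 mm). Oblong tray: ring at x 0 to 85, y +-40 mm; tamper within 16 mm of the ring's centre; tin at x -92 to -50, y +-30 mm. Round tray: cutter within 25 mm of its centre; tube within 18 mm of the cutter's centre (z of tart_ring in the frame of oblong_tray between 0.001 and 0.007 m and angle between each of tart_ring, square_cutter, tall_tube, tamper, loaf_tin's own z axis and vertical below 0.08 rad and linear speed of each of tart_ring, square_cutter, tall_tube, tamper, loaf_tin below 0.02 m/s and z of square_cutter in the frame of round_tray between 0.001 and 0.007 m and z of tall_tube in the frame of round_tray between 0.001 and 0.007 m and z of tamper in the frame of oblong_tray between 0.001 and 0.007 m and z of loaf_tin in the frame of oblong_tray between 0.001 and 0.007 m and x of tart_ring in the frame of oblong_tray between 0 and 0.085 m and y of tart_ring in the frame of oblong_tray between -0.04 and 0.04 m and x of loaf_tin in the frame of oblong_tray between -0.092 and -0.05 m and y of loaf_tin in the frame of oblong_tray between -0.03 and 0.03 m and horizontal distance between tamper and tart_ring below 0.016 m and horizontal distance between square_cutter and round_tray below 0.025 m and horizontal distance between tall_tube and square_cutter below 0.018 m); the robot touches nothing.
It fails at once if the coupe, the saucers or the loaf cake moved by more than 20 mm (distance of any of coupe, saucers, loaf_cake from where it was at the start of the episode above 0.02 m).
It fails at once if a tool dropped or thrown: moving faster than 0.8 m/s with no finger touching it (a fall of about 33 mm) ((linear speed of tart_ring above 0.8 m/s and contact force between tart_ring and the fingers below 0.05 N) or (linear speed of square_cutter above 0.8 m/s and contact force between square_cutter and the fingers below 0.05 N) or (linear speed of tall_tube above 0.8 m/s and contact force between tall_tube and the fingers below 0.05 N) or (linear speed of tamper above 0.8 m/s and contact force between tamper and the fingers below 0.05 N) or (linear speed of loaf_tin above 0.8 m/s and contact force between loaf_tin and the fingers below 0.05 N)).
It also fails if it takes over 128 s, if anything falls off the work surface, if the arm or the gripper's body presses on something with over 40 N, if the wrist force passes 120 N, or if a joint passes its speed limit or range.

## Robot

A 7-joint arm with a two-finger parallel gripper is mounted at the origin on the work surface. World frame = base frame: x ahead of the robot, y to its left, z up, the work surface at z = 0. Lengths are in m, angles in degrees, forces in N, time in s.
With the tool pointing down it reaches from about 0.425 to 0.875 m from the base axis. Payload 4.7 kg.
Tool frame: the origin (TCP) lies at the very end of the fingers, on their centre line; the grasp point (between the pads) lies 19 mm behind it; z points along the fingers, y is the direction in which the jaws open and shut (so a half turn about z gives the same grasp; the last joint's range is limited). The gripper opens to 87 mm and grips with 3 to 60 N. Pads are 19 mm wide; open, the fingers measure 117 mm over their backs; the gripper's body (75 mm by 190 mm) begins 51 mm behind the grasp point.
Start: joints at [73.516, 18.392, -4.016, 83.108, 1.295, 78.541, -3.26], TCP at [0.193, -0.621, 0.223] pointing down, gripper open.
Joint ranges: [-163.93, 163.93], [-17.29, 119.83], [-79.2, 71.16], [3.27, 140.29], [-89.18, 269.18], [5.43, 117.66], [-154.24, 154.24]. Speed limits (degrees/s): [147.25, 147.25, 180, 180, 180, 180, 180].

## Interface

Orientations are given as [roll, pitch, yaw] about the fixed x, y, z axes, in that order (R = Rz(yaw) Ry(pitch) Rx(roll)).
In Python, from cell import * gives the robot as it stands.
- The arm moves only by the tool arm_command, never from a script. Its argument "targets" is a list that holds one entry, the list of rows, each a list of 7 numbers: the shift along the tool's x, y, z in m, then the turn, a rotation vector about the tool's x, y, z in degrees, then the gripper's target within -1 to 1 (shut at 1, half-way at 0, fully open at -1). In form: [[[tx, ty, tz, rx, ry, rz, claw], ...]]. A call has 1 to 10 rows; each row is the pose to reach, as a shift and turn from the pose commanded when the call began, along the tool's axes at that moment; what a row does not reach only later rows make up. A row lasts 1/10 s, in which the tool goes at most 50 mm and 8.59 degrees, less where a joint would pass 70% of its speed; a pose out of reach is approached as far as the arm can. A call with a gripper value outside its range is refused whole. The fingers move at their own pace and stop on an object; "newtons" is the grip in N (left out, the last holds). Time passes only in rows, so rows that repeat a pose let the fingers close. It gives the time, the measured TCP pose, the force and the opening at its end, in the units of the state.
- get_obs(): the state, without advancing time (a new reading comes with each control period).
- read_camera(name): name is "scene" or "top" or "wrist"; returns a dict with "img" (480x640x3 uint8, red, green, blue), "z_map" (480x640 float32, m along the optical axis (not along the pixel's ray), 0 where there is no reading), "K" (3x3 intrinsics, pixels), "origin" and "attitude" of the camera in the world. Camera axes: x right, y down, z forward; pixel columns grow to the right and rows downward; lengths in m; the calibration is good to about 2 mm. A picture is of the moment at which its call begins.
- sign_off(): hands the job in, once; it reports no verdict.
Trained networks look in the newest picture that a camera, given by its name, has taken for a name from the list of things; names that differ only in an ending like _2 or _b are one class to them, and where a whole thing is asked for, a point or a joint stands for the part that bears it (a point fixed in the world has none). Each returns a list of dicts, best first, with "conf" (0 to 1); they miss things now and then, are a little off and sometimes report something else, mostly with a low value. They report only what shows in the picture. A call takes as long as a camera call. They do not tell look-alikes from the thing itself.
- search_frame(thing, camera): "position" ([column, row] in pixels, amid what is visible of it).
The state is a dict: "time_s": time; "qpos": joint angles; "joint_velocities": joint speeds; "effort": joint torques, N m; "tool_pos": TCP position; "tool_rot": TCP orientation; "force": force on the tool from outside, world axes, zero at the start; "wrist_torque": the same for the moment, N m; "grip_width": finger opening in m.
Only numpy, scipy, OpenCV 4.12 (cv2) and the standard library are available. Lean on these libraries where they do the work, as an engineer would, in place of code of your own. Each camera call takes 0.05 s, during which the arm holds its last target.

## Working session

There is one attempt and no reset: what is moved stays moved. The work goes in short steps, Python scripts to look and compute and a tool call to move; the robot and the scene stay as the last step left them, time stands still between calls to the robot, and variables do not carry over. Pictures are saved under pics/ and viewed, and the job is handed in when it is done.

Besides the shell and the picture viewer there is one more tool, called after "Request:" as name(argument=value, ...) on one line, values as JSON. arm_command: Moves the arm, as the interface text tells. Its arguments: {"type":"object","properties":{"targets":{"type":"array","items":{"type":"array","items":{"type":"array","items":{"type":"number"}}}},"newtons":{"type":"number"}},"required":["targets"]}

```bash
ls -la; mkdir -p pics; python3 - <<'E'
from cell import *
import cv2,numpy as np
o=get_obs()
print({k:np.round(v,4) for k,v in o.items()})
for n in ("top","scene"):
    c=read_camera(n)
    np.savez("%s0.npz"%n,**c)
    cv2.imwrite("pics/%s0.png"%n,cv2.cvtColor(c["img"],cv2.COLOR_RGB2BGR))
    print(n,c["K"],c["origin"],c["attitude"])
    for t in ["tart_ring","tamper","loaf_tin","square_cutter","tall_tube","oblong_tray","round_tray","coupe","saucers","loaf_cake"]:
        print(t,[(np.round(d["position"]).tolist(),round(d["conf"],2)) for d in search_frame(t,n)])
E
```

```text
total 12
drwxr-xr-x  3 agent agent 4096 Dec  6 11:57 .
drwxr-xr-x 23 root  root  4096 Dec  6 11:57 ..
drwxr-xr-x  2 agent agent 4096 Dec  6 11:57 pics
{'time_s': np.float64(0.0), 'qpos': array([73.5136, 18.4392, -4.0153, 83.1748,  1.2982, 78.5394, -3.2608]), 'joint_velocities': array([ 0.0458, -0.0403,  0.0615, -0.0329,  0.0177, -0.0727,  0.0501]), 'effort': array([ 4.00000e-04, -4.91297e+01, -4.03500e-01, -3.12537e+01,
       -6.37000e-02,  4.39000e-02,  2.00000e-04]), 'tool_pos': array([ 0.193 , -0.6201,  0.2215]), 'tool_rot': array([-1.79892e+02,  8.90000e-03,  1.72958e+01]), 'force': array([-0.4771, -0.1945,  0.8146]), 'wrist_torque': array([-0.0536, -0.023 , -0.0306]), 'grip_width': np.float64(0.0872)}
top [[612.04926646   0.         327.75577048]
 [  0.         612.04926646 239.00444123]
 [  0.           0.           1.        ]] [ 0.51848592 -0.01118219  1.27662592] [-175.2633778    -0.65907158  -88.92546141]
tart_ring [([246.0, 345.0], 0.85)]
tamper [([343.0, 222.0], 0.66), ([375.0, 222.0], 0.65), ([390.0, 178.0], 0.65), ([201.0, 178.0], 0.58)]
loaf_tin [([321.0, 275.0], 0.71
[... 274 characters left out ...]
303.0, 157.0], 0.88), ([162.0, 299.0], 0.39)]
scene [[447.45077219   0.         317.83587562]
 [  0.         447.45077219 241.42930799]
 [  0.           0.           1.        ]] [1.08550457 0.10647311 0.83279723] [-147.36077689   -0.46049955  105.0633468 ]
tart_ring [([393.0, 203.0], 0.68), ([434.0, 326.0], 0.55)]
tamper [([230.0, 291.0], 0.82), ([261.0, 258.0], 0.68), ([294.0, 265.0], 0.56)]
loaf_tin [([326.0, 230.0], 0.68)]
square_cutter [([372.0, 277.0], 0.86)]
tall_tube [([301.0, 178.0], 0.96)]
oblong_tray [([480.0, 250.0], 0.69), ([258.0, 255.0], 0.41)]
round_tray [([202.0, 196.0], 0.91)]
coupe [([434.0, 326.0], 0.68)]
saucers [([181.0, 282.0], 0.96)]
loaf_cake [([322.0, 348.0], 0.67)]
```

View pics/top0.png

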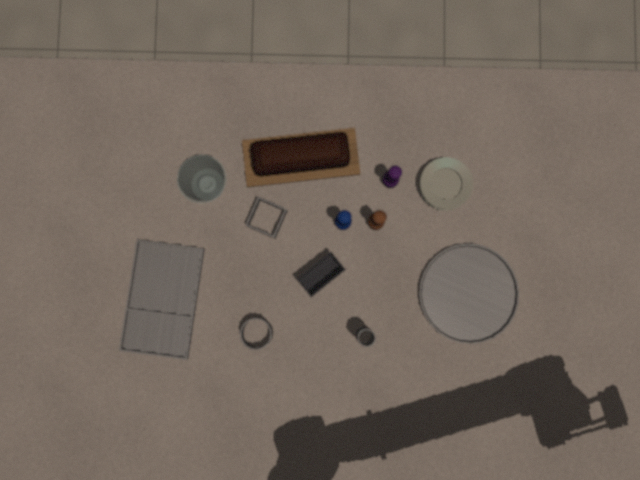

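View pics/scene0.png

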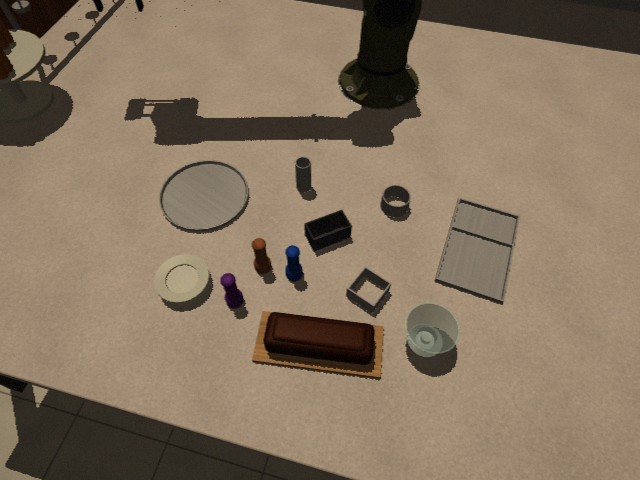

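The top picture shows three tampers: blue (343,219), purple (392,177) and orange-brown (377,219). The wooden one is the brown. The other things are the ring (256,331), tin (319,272), cutter (266,217), tube (365,335), oblong tray (163,298) and round tray (468,293). Next I'll crop the tampers to confirm and measure from depth.

```bash
cat > h.py <<'E'
import numpy as np,cv2
from scipy.spatial.transform import Rotation as R
def cloud(c):
    z=c["z_map"];K=c["K"];v,u=np.mgrid[0:480,0:640]
    p=np.stack([(u-K[0,2])/K[0,0]*z,(v-K[1,2])/K[1,1]*z,z],-1)
    M=R.from_euler('xyz',c["attitude"],degrees=True).as_matrix()
    return p@M.T+np.asarray(c["origin"]),z>0
def proj(c,P):
    M=R.from_euler('xyz',c["attitude"],degrees=True).as_matrix()
    q=(np.asarray(P)-c["origin"])@M; K=c["K"]
    return np.stack([q[...,0]/q[...,2]*K[0,0]+K[0,2],q[...,1]/q[...,2]*K[1,1]+K[1,2]],-1)
E
python3 - <<'E'
from h import *
for n in("top","scene"):
    c=dict(np.load(n+"0.npz"));P,ok=cloud(c)
    pts=P[ok]; print(n,np.percentile(pts[:,2],[1,25,50,75,99]))
    m=(ok&(P[...,2]>0.006)&(P[...,2]<0.15)&(P[...,0]>0.25)&(P[...,0]<.9)&(abs(P[...,1])<.6)).astype(np.uint8)
    k,l,s,ce=cv2.connectedComponentsWithStats(m,connectivity=8)
    for i in range(1,k):
        if s[i,4]<15: continue
        q=P[l==i]; print(s[i].tolist(),np.round(q.min(0),3),np.round(q.max(0),3),np.round((q.max(0)+q.min(0))/2,3))
    img=c["img"]
    cr=img[150:260,320:430] if n=="top" else img[220:330,200:330]
    cv2.imwrite(f"pics/crop_{n}.png",cv2.cvtColor(cv2.resize(cr,None,fx=4,fy=4,interpolation=2),cv2.COLOR_RGB2BGR))
E
```

```text
top [-0.75925575 -0.00352648 -0.00106995  0.00111472  0.06115861]
[242, 128, 118, 59, 5171] [ 0.731 -0.087  0.006] [0.861 0.161 0.073] [0.796 0.037 0.04 ]
[176, 155, 50, 49, 1844] [0.685 0.183 0.006] [0.783 0.281 0.075] [0.734 0.232 0.04 ]
[419, 158, 54, 53, 2253] [ 0.688 -0.322  0.006] [ 0.797 -0.212  0.034] [ 0.742 -0.267  0.02 ]
[382, 166, 20, 23, 328] [ 0.734 -0.171  0.006] [ 0.768 -0.134  0.1  ] [ 0.751 -0.153  0.053]
[245, 197, 42, 42, 330] [0.623 0.063 0.006] [0.706 0.147 0.042] [0.664 0.105 0.024]
[334, 210, 18, 21, 271] [ 0.643 -0.071  0.007] [ 0.674 -0.036  0.1  ] [ 0.659 -0.054  0.054]
[367, 210, 20, 21, 285] [ 0.644 -0.139  0.006] [ 0.679 -0.104  0.101] [ 0.661 -0.122  0.054]
[118, 240, 86, 121, 1064] [0.371 0.234 0.006] [0.614 0.399 0.02 ] [0.492 0.316 0.013]
[419, 244, 100, 100, 876] [ 0.415 -0.42   0.006] [ 0.619 -0.213  0.018] [ 0.517 -0.317  0.012]
[296, 252, 49, 46, 266] [ 0.503 -0.057  0.006] [0.595 0.039 0.05 ] [ 0.549 -0.009  0.028]
[240, 318, 33, 33, 258] [0.396 0.086 0.006] [0.459 0.149 0.045] [0.428 0.118 0.026]
[355, 327, 22, 21, 203] [ 0.41  -0.127  0.006] [
[... 3041 characters left out ...]
 ] [0.539 0.313 0.008]
[346, 267, 45, 46, 689] [0.625 0.063 0.006] [0.707 0.146 0.04 ] [0.666 0.104 0.023]
[456, 268, 8, 10, 16] [0.559 0.276 0.006] [0.582 0.29  0.009] [0.57  0.283 0.008]
[442, 270, 11, 5, 16] [0.572 0.247 0.006] [0.582 0.268 0.008] [0.577 0.257 0.007]
[220, 273, 23, 36, 505] [ 0.737 -0.169  0.006] [ 0.771 -0.134  0.1  ] [ 0.754 -0.151  0.053]
[460, 272, 11, 8, 19] [0.564 0.284 0.006] [0.581 0.305 0.009] [0.573 0.295 0.007]
[467, 277, 9, 7, 19] [0.572 0.3   0.006] [0.587 0.316 0.01 ] [0.58  0.308 0.008]
[405, 302, 55, 55, 2267] [0.685 0.183 0.006] [0.784 0.28  0.074] [0.734 0.231 0.04 ]
[252, 311, 131, 68, 6517] [ 0.732 -0.088  0.006] [0.86  0.162 0.073] [0.796 0.037 0.04 ]
```

View pics/crop_scene.png

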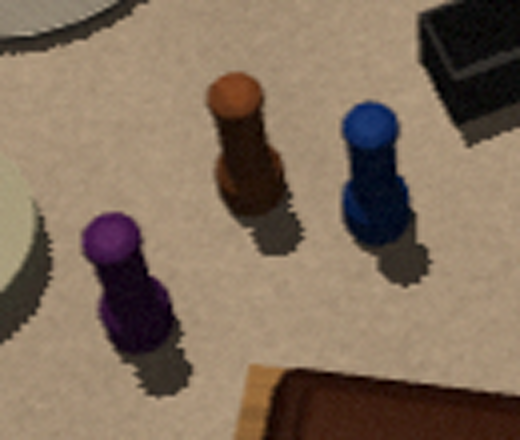

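The crop shows the brown wooden tamper at scene px (261,258), with blue at (293,265) and purple at (232,290). The brown one, at about (0.662,-0.122), is the target. Next come accurate poses and angles.

```bash
cat > fit.py <<'E'
from h import *
from scipy.optimize import least_squares
def seg(P,ok,x0,x1,y0,y1,z0,z1):
    m=ok&(P[...,0]>x0)&(P[...,0]<x1)&(P[...,1]>y0)&(P[...,1]<y1)&(P[...,2]>z0)&(P[...,2]<z1)
    return P[m]
def circ(q):
    f=lambda p:np.hypot(q[:,0]-p[0],q[:,1]-p[1])-p[2]
    r=least_squares(f,[*q[:,:2].mean(0),.03],loss='soft_l1',f_scale=.002);return r.x
def rect(q):
    (c,s,a)=cv2.minAreaRect((q[:,:2]*1000).astype(np.float32)); return np.round(c,1),np.round(s,1),round(a,1)
E
python3 - <<'E'
from fit import *
for n in("top","scene"):
    c=dict(np.load(n+"0.npz"));P,ok=cloud(c)
    print(n)
    print("ring",circ(seg(P,ok,.38,.48,.07,.17,.032,.06)))
    print("tube",circ(seg(P,ok,.39,.47,-.15,-.06,.07,.1)))
    for a,b in((.085,.11),(.03,.075)): 
        q=seg(P,ok,.63,.7,-.15,-.09,a,b);print("tamper",circ(q),q.mean(0),len(q))
    print("blue",seg(P,ok,.63,.7,-.08,-.02,.085,.11).mean(0))
    print("cutter",rect(seg(P,ok,.6,.725,.05,.16,.025,.06)))
    print("tin",rect(seg(P,ok,.48,.62,-.08,.06,.035,.07)))
    print("obl",rect(seg(P,ok,.34,.65,.2,.42,.008,.03)))
    print("rnd",circ(seg(P,ok,.38,.65,-.45,-.19,.0095,.03)))
    print("coupe",circ(seg(P,ok,.66,.8,.16,.3,.055,.09)), "cake",rect(seg(P,ok,.72,.88,-.1,.18,.006,.09)))
E
```

```text
top
ring [0.42784197 0.11791425 0.03029203]
tube [ 0.42767127 -0.10030074  0.01646347]
tamper [ 0.66154848 -0.1220565   0.00948634] [ 0.66146681 -0.12196513  0.09354066] 155
tamper [-161.37782781  122.51945589  203.20881856] [ 0.65419128 -0.11705381  0.04649558] 38
blue [ 0.6602018  -0.0533028   0.09342041]
cutter (array([664. , 104.5]), array([65.4, 64.3]), 67.3)
tin (array([549.1, -10. ]), array([47.8, 89.8]), 39.8)
obl (array([487.4, 316.8]), array([142. , 280.1]), 83.7)
rnd [ 0.51657931 -0.31641143  0.10047951]
coupe [0.73349685 0.23113919 0.04394777] cake (array([798.7,  34.4]), array([141.1, 267.5]), 1.1)
scene
ring [0.42982446 0.11858531 0.0302434 ]
tube [ 0.42892826 -0.1002303   0.01654643]
tamper [ 0.66456509 -0.1213358   0.00988618] [ 0.66533037 -0.12089734  0.09504192] 157
tamper [ 0.66215645 -0.12262643  0.0121123 ] [ 0.67042519 -0.11815106  0.05163579] 143
blue [ 0.66392558 -0.05283589  0.09485906]
cutter (array([665.1, 104.3]), array([64.8, 65.2]), 67.3)
tin (array([550.1, -10. ]), array([51.4, 90.8]), 39.3)
obl (array([493.9, 316.7]), array([141. , 234.4]), 83.4)
rnd [ 0.51781733 -0.31621251  0.10076008]
coupe [0.73613192 0.23107349 0.04386164] cake (array([818.7,  42. ]), array([146.9, 244.7]), 7.8)
```

```bash
cat >> h.py <<'E'
def plan(pos,jaw,o=None):
    """shift in tool axes, turn rz (deg) to reach world pos with jaws along world angle jaw"""
    if o is None:
        from cell import get_obs; o=get_obs()
    Rt=R.from_euler('xyz',o["tool_rot"],degrees=True)
    d=Rt.inv().apply(np.asarray(pos)-o["tool_pos"])
    cur=o["tool_rot"][2]-90
    dj=(jaw-cur+90)%180-90
    tgt=R.from_euler('xyz',[180,0,o["tool_rot"][2]+dj],degrees=True)
    rv=(Rt.inv()*tgt).as_rotvec(degrees=True)
    print("t",round(float(o["time_s"]),2),"shift",np.round(d,4),"turn",np.round(rv,2),"| pos",np.round(o["tool_pos"],4),"rot",np.round(o["tool_rot"],2),"F",np.round(o["force"],1),"w",round(float(o["grip_width"]),4),"q",np.round(o["qpos"],0))
E
python3 -c "
from h import *
plan([.5495,-.01,.15],39.8)"
```

```text
t 1.1 shift [ 0.5218 -0.4771  0.0725] turn [1.000e-02 0.000e+00 6.749e+01] | pos [ 0.1932 -0.6207  0.2226] rot [1.800e+02 1.000e-02 1.729e+01] F [0.  0.3 0.1] w 0.087 q [74. 18. -4. 83.  1. 79. -3.]
```

Request:
arm_command(targets=[[[0.03, -0.027, 0.004, 0, 0, 4, -1], [0.08, -0.073, 0.011, 0, 0, 11, -1], [0.13, -0.12, 0.018, 0, 0, 17, -1], [0.18, -0.165, 0.025, 0, 0, 24, -1], [0.23, -0.21, 0.032, 0, 0, 30, -1], [0.28, -0.256, 0.039, 0, 0, 37, -1], [0.33, -0.3, 0.046, 0, 0, 43, -1], [0.38, -0.35, 0.053, 0, 0, 50, -1], [0.43, -0.395, 0.06, 0, 0, 56, -1], [0.47, -0.43, 0.066, 0, 0, 62, -1]]])

```text
time_s: 2.1
tool_pos: [0.4395, -0.1973, 0.1726]
tool_rot: [180.0, -0.1, -45.0]
force: [1.3, -1.0, 0.3]
grip_width: 0.0872
```

Request:
arm_command(targets=[[[0, 0, 0, 0, 0, 0, -1], [0, 0, 0, 0, 0, 0, -1], [0, 0, 0, 0, 0, 0, -1], [0, 0, 0, 0, 0, 0, -1], [0, 0, 0, 0, 0, 0, -1]]])

```text
time_s: 2.6
tool_pos: [0.4381, -0.2004, 0.1723]
tool_rot: [180.0, -0.0, -44.8]
force: [-0.3, -0.3, 0.2]
grip_width: 0.0869
```

```bash
python3 -c "
from h import *
plan([.5495,-.01,.15],39.8)"
```

```text
t 2.6 shift [-0.0553 -0.2136  0.0223] turn [ 0.01 -0.01  5.35] | pos [ 0.4381 -0.2004  0.1723] rot [ 1.7999e+02 -1.0000e-02 -4.4850e+01] F [-0.3 -0.3  0.2] w 0.0869 q [  45.    1.  -23.  109.    0.   70. -114.]
```

Joint 7 would run near its limit on this side, so I'll flip the gripper by half a turn on the way.

Request:
arm_command(targets=[[[-0.005, -0.02, 0.002, 0, 0, -8, -1], [-0.01, -0.05, 0.004, 0, 0, -16, -1], [-0.02, -0.08, 0.006, 0, 0, -24, -1], [-0.03, -0.11, 0.008, 0, 0, -32, -1], [-0.038, -0.14, 0.01, 0, 0, -40, -1], [-0.045, -0.17, 0.012, 0, 0, -48, -1], [-0.05, -0.19, 0.015, 0, 0, -56, -1], [-0.053, -0.205, 0.018, 0, 0, -64, -1], [-0.0553, -0.2136, 0.022, 0, 0, -72, -1], [-0.0553, -0.2136, 0.022, 0, 0, -80, -1]]])

```text
time_s: 3.6
tool_pos: [0.5498, -0.0075, 0.1497]
tool_rot: [-179.9, -0.0, 35.7]
force: [-0.1, 0.3, 0.1]
grip_width: 0.0871
```

Request:
arm_command(targets=[[[0, 0, 0, 0, 0, -8, -1], [0, 0, 0, 0, 0, -16, -1], [0, 0, 0, 0, 0, -24, -1], [0, 0, 0, 0, 0, -32, -1], [0, 0, 0, 0, 0, -40, -1], [0, 0, 0, 0, 0, -48, -1], [0, 0, 0, 0, 0, -56, -1], [0, 0, 0, 0, 0, -64, -1], [0, 0, 0, 0, 0, -72, -1], [0, 0, 0, 0, 0, -80, -1]]])

```text
time_s: 4.6
tool_pos: [0.5496, -0.0095, 0.1502]
tool_rot: [-180.0, 0.0, 115.5]
force: [0.2, 0.1, 0.3]
grip_width: 0.0873
```

```bash
python3 -c "
from h import *
plan([.5495,-.01,.15],39.8)"
```

```text
t 4.6 shift [-0.0004 -0.0003  0.0002] turn [-2.000e-02  1.000e-02 -1.427e+01] | pos [ 0.5496 -0.0095  0.1502] rot [-1.7999e+02  1.0000e-02  1.1553e+02] F [0.2 0.1 0.3] w 0.0873 q [ 41.  14. -49. 102.  12.  69.  15.]
```

Request:
arm_command(targets=[[[0, 0, 0, 0, 0, -8, -1], [0, 0, 0, 0, 0, -14.3, -1], [0, 0, 0, 0, 0, -14.3, -1], [0, 0, 0, 0, 0, -14.3, -1], [0, 0, 0, 0, 0, -14.3, -1]]])

```text
time_s: 5.1
tool_pos: [0.5497, -0.0088, 0.1502]
tool_rot: [-180.0, 0.0, 129.4]
force: [-0.0, -0.6, 0.7]
grip_width: 0.087
```

```bash
cat > w.py <<'E'
import sys
from cell import *
from fit import *
c=read_camera("wrist"); np.savez(sys.argv[1]+".npz",**c)
cv2.imwrite("pics/%s.png"%sys.argv[1],cv2.cvtColor(c["img"],cv2.COLOR_RGB2BGR))
print("cam",np.round(c["origin"],4),np.round(c["attitude"],2))
E
python3 w.py w1; python3 -c "
from fit import *
plan([.5495,-.01,.021],39.8)
c=dict(np.load('w1.npz'));P,ok=cloud(c)
q=seg(P,ok,.48,.62,-.08,.06,.035,.055); print(len(q),rect(q)if len(q) else '')"
```

```text
cam [0.5017 0.0516 0.3125] [163.73   0.    39.4 ]
t 5.15 shift [-0.0009 -0.001   0.1293] turn [-0.01  0.01 -0.31] | pos [ 0.5497 -0.0086  0.1503] rot [-1.7999e+02  1.0000e-02  1.2949e+02] F [ 0.5  1.  -0.1] w 0.0875 q [ 43.  15. -51. 102.  12.  69.  28.]
2527 (array([551.5,  -8. ]), array([48.1, 90.3]), 39.7)
```

View pics/w1.png

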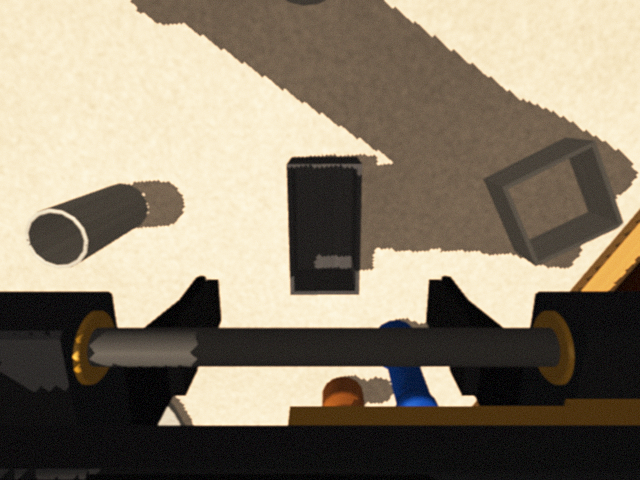

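The wrist view has the tin at (323,225), midway between the fingers at (205,340) and (440,340), and aligned with them. I'll descend and grip.

Request:
arm_command(targets=[[[0, 0, 0.03, 0, 0, -0.3, -1], [0, 0, 0.07, 0, 0, -0.3, -1], [0, 0, 0.1, 0, 0, -0.3, -1], [0, 0, 0.12, 0, 0, -0.3, -1], [0, 0, 0.129, 0, 0, -0.3, -1], [0, 0, 0.129, 0, 0, -0.3, -1], [0, 0, 0.129, 0, 0, -0.3, -0.3], [0, 0, 0.129, 0, 0, -0.3, 0.2], [0, 0, 0.129, 0, 0, -0.3, 0.6], [0, 0, 0.129, 0, 0, -0.3, 1]]], newtons=30)

```text
time_s: 6.15
tool_pos: [0.5502, -0.0086, 0.0221]
tool_rot: [180.0, 0.1, 129.9]
force: [0.0, 0.2, -0.2]
grip_width: 0.0626
```

Request:
arm_command(targets=[[[0, 0, 0, 0, 0, 0, 1], [0, 0, 0, 0, 0, 0, 1], [0, 0, 0, 0, 0, 0, 1], [0, 0, 0, 0, 0, 0, 1], [0, 0, 0, 0, 0, 0, 1]]])

```text
time_s: 6.65
tool_pos: [0.5497, -0.0085, 0.0215]
tool_rot: [-180.0, 0.0, 129.9]
force: [-0.4, -1.1, 3.1]
grip_width: 0.0475
```

```bash
python3 -c "
from h import *
plan([.4225,.3245,.11],-6.5)"
```

```text
t 6.65 shift [ 0.3371  0.1159 -0.0886] turn [0.000e+00 2.000e-02 4.639e+01] | pos [ 0.5497 -0.0085  0.0215] rot [-1.7999e+02  2.0000e-02  1.2989e+02] F [-0.4 -1.1  3.1] w 0.0475 q [ 38.  24. -47. 108.  21.  57.  22.]
```

Request:
arm_command(targets=[[[0, 0, -0.02, 0, 0, 0, 1], [0, 0, -0.05, 0, 0, 0, 1], [0.02, 0.005, -0.08, 0, 0, 2, 1], [0.05, 0.017, -0.089, 0, 0, 7, 1], [0.09, 0.031, -0.089, 0, 0, 12, 1], [0.13, 0.045, -0.089, 0, 0, 18, 1], [0.17, 0.058, -0.089, 0, 0, 23, 1], [0.21, 0.072, -0.089, 0, 0, 29, 1], [0.25, 0.086, -0.089, 0, 0, 34, 1], [0.29, 0.1, -0.089, 0, 0, 40, 1]]])

```text
time_s: 7.65
tool_pos: [0.4393, 0.2793, 0.1099]
tool_rot: [-180.0, 0.0, 89.7]
force: [1.4, 1.5, -1.2]
grip_width: 0.0477
```

Request:
arm_command(targets=[[[0.03, 0.01, 0, 0, 0, 4, 1], [0.03, 0.01, 0, 0, 0, 4, 1], [0.03, 0.01, 0, 0, 0, 4, 1], [0.03, 0.01, 0, 0, 0, 4, 1]]])

```text
time_s: 8.05
tool_pos: [0.4504, 0.3066, 0.1096]
tool_rot: [-179.9, 0.1, 85.8]
force: [-0.1, -0.3, -0.9]
grip_width: 0.0479
```

```bash
python3 -c "
from h import *
plan([.4225,.3245,.11],-6.5)"; python3 w.py w2
```

```text
t 8.05 shift [ 0.0158 -0.0291 -0.0004] turn [-0.05  0.09  2.34] | pos [0.4504 0.3066 0.1096] rot [-1.7995e+02  9.0000e-02  8.5840e+01] F [-0.1 -0.3 -0.9] w 0.0479 q [  9.  18. -53. 105.  16.  65. -53.]
cam [0.4571 0.3846 0.2717] [ 1.6364e+02  5.0000e-02 -4.2100e+00]
```

View pics/w2.png

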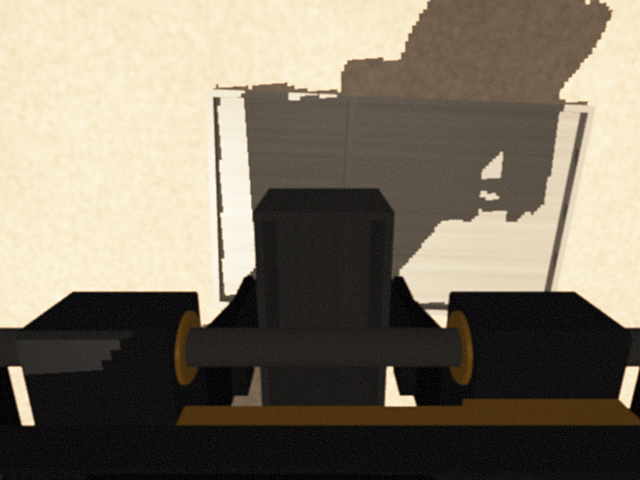

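Wrist view: the tin is held level and straight, the tray's left rim is at column 215 and the divider at 347. I'll check the tray pose from this depth.

```bash
python3 -c "
from fit import *
c=dict(np.load('w2.npz'));P,ok=cloud(c)
a=np.radians(-6.5);e=np.array([np.cos(a),np.sin(a)]);f=np.array([-e[1],e[0]])
q=seg(P,ok,.34,.65,.2,.45,-.01,.03)
d=(q[:,:2]-[.493,.3165]);x=d@e*1000;y=d@f*1000;z=q[:,2]*1000
print('floor',np.median(z[(abs(x-42)<50)&(abs(y)<40)]),'counter',np.median(z[(x>125)]))
r=(z>9.5)
for lo,hi in((-125,-105),(-40,-20),(105,125)):
    s=r&(x>lo)&(x<hi)&(abs(y)<60); print(lo,s.sum(),np.percentile(x[s],[2,50,98]) if s.sum()>5 else '')
    for y0 in(-60,-30,0,30):
        t=s&(y>y0)&(y<y0+30); print('   ',y0,t.sum(),x[t].mean() if t.sum() else '')
for lo,hi in((-80,-60),(60,80)):
    s=r&(y>lo)&(y<hi)&(abs(x)<100); print('y',lo,s.sum(),np.percentile(y[s],[2,50,98]) if s.sum()>5 else '')
t=q=seg(P,ok,.3,.6,.2,.45,.115,.2); print(rect(t))
"
```

```text
floor 4.08770508660361 counter 0.10821977518205017
-125 1361 [-112.78314655 -110.52636598 -108.59626951]
    -60 291 -110.60212193619395
    -30 323 -110.53861027871355
    0 353 -110.53874548350905
    30 394 -110.53234118737248
-40 481 [-28.84189069 -26.87364184 -24.92160826]
    -60 0 
    -30 0 
    0 140 -26.92906890773098
    30 341 -26.882566905895825
105 1432 [112.52870009 114.45648263 117.26247218]
    -60 196 114.57768435182018
    -30 373 114.61063540645979
    0 415 114.54841193621029
    30 448 114.63517047497193
y -80 147 [-67.76288733 -65.00610161 -63.34319717]
y 60 2543 [64.12591388 69.99393212 72.01768769]
(array([451.2, 307.4]), array([ 89.2, 160.4]), 85.4)
```

```bash
python3 -c "
from h import *
plan([.424,.3255,.0258],-6.5)"
```

```text
t 8.1 shift [ 0.0172 -0.0279  0.0839] turn [-0.03  0.09  2.29] | pos [0.4506 0.3064 0.1097] rot [-1.7997e+02  9.0000e-02  8.5790e+01] F [ 0.6 -0.3 -0.3] w 0.0479 q [  9.  18. -53. 105.  16.  65. -53.]
```

Request:
arm_command(targets=[[[0.017, -0.028, 0, 0, 0, 2.3, 1], [0.017, -0.028, 0.01, 0, 0, 2.3, 1], [0.017, -0.028, 0.03, 0, 0, 2.3, 1], [0.017, -0.028, 0.05, 0, 0, 2.3, 1], [0.017, -0.028, 0.065, 0, 0, 2.3, 1], [0.017, -0.028, 0.073, 0, 0, 2.3, 1], [0.017, -0.028, 0.078, 0, 0, 2.3, 1], [0.017, -0.028, 0.08, 0, 0, 2.3, 1], [0.017, -0.028, 0.08, 0, 0, 2.3, 1]]])

```text
time_s: 9.0
tool_pos: [0.424, 0.3273, 0.0305]
tool_rot: [180.0, -0.0, 83.6]
force: [0.4, 0.4, -2.0]
grip_width: 0.0478
```

```bash
python3 -c "
from h import *
plan([.424,.3255,.0258],-6.5)"
```

```text
t 9.0 shift [-0.0018  0.0002  0.0047] turn [ 0.02 -0.02  0.09] | pos [0.424  0.3273 0.0305] rot [ 1.7998e+02 -2.0000e-02  8.3590e+01] F [ 0.4  0.4 -2. ] w 0.0478 q [  3.  23. -50. 110.  21.  57. -63.]
```

Request:
arm_command(targets=[[[-0.001, 0, 0.002, 0, 0, 0, 1], [-0.0015, 0, 0.0035, 0, 0, 0, 1], [-0.0015, 0, 0.0047, 0, 0, 0, 1], [-0.0015, 0, 0.005, 0, 0, 0, 1], [-0.0015, 0, 0.005, 0, 0, 0, 1]]])

```text
time_s: 9.5
tool_pos: [0.4237, 0.3256, 0.0255]
tool_rot: [180.0, 0.0, 83.6]
force: [-0.6, -0.4, 1.3]
grip_width: 0.048
```

The tin has touched down: the vertical force went from -2 to +1.3 N. I'll release it and rise.

Request:
arm_command(targets=[[[0, 0, 0, 0, 0, 0, 0], [0, 0, 0, 0, 0, 0, -0.3], [0, 0, 0, 0, 0, 0, -0.6], [0, 0, 0, 0, 0, 0, -0.7], [0, 0, -0.01, 0, 0, 0, -0.8], [0, 0, -0.03, 0, 0, 0, -0.9], [0, 0, -0.06, 0, 0, 0, -1], [0, 0, -0.09, 0, 0, 0, -1], [0, 0, -0.11, 0, 0, 0, -1], [0, 0, -0.115, 0, 0, 0, -1]]])

```text
time_s: 10.5
tool_pos: [0.4248, 0.327, 0.1433]
tool_rot: [179.8, -0.1, 83.6]
force: [0.9, 0.2, 0.8]
grip_width: 0.0866
```

```bash
python3 w.py w3; python3 -c "
from fit import *
c=dict(np.load('w3.npz'));P,ok=cloud(c)
q=seg(P,ok,.36,.5,.25,.4,.042,.06); r=rect(q);print(len(q),r, np.percentile(q[:,2],[5,50,95]))
a=np.radians(-6.5);e=np.array([np.cos(a),np.sin(a)]);f=np.array([-e[1],e[0]])
d=r[0]/1000-[.495,.3185];print(d@e,d@f)
q=seg(P,ok,.36,.5,.05,.18,.03,.06);print('ring',len(q),circ(q) if len(q)>20 else '')
plan([.429,.1185,.12],39.8)"
```

```text
cam [0.4336 0.4041 0.3058] [163.89  -0.25  -6.44]
2514 (array([424.6, 325.5]), array([90.5, 48.2]), 83.4) [0.04330838 0.04882498 0.05006905]
-0.07073988113600707 -0.0010145032595245105
ring 0 
t 10.55 shift [-0.2063  0.0276  0.0222] turn [ 2.300e-01 -2.000e-02 -4.621e+01] | pos [0.4246 0.3266 0.1425] rot [ 1.7981e+02 -1.1000e-01  8.3590e+01] F [0.3 1.6 0.9] w 0.0869 q [  9.  14. -55. 104.  12.  68. -57.]
```

View pics/w3.png

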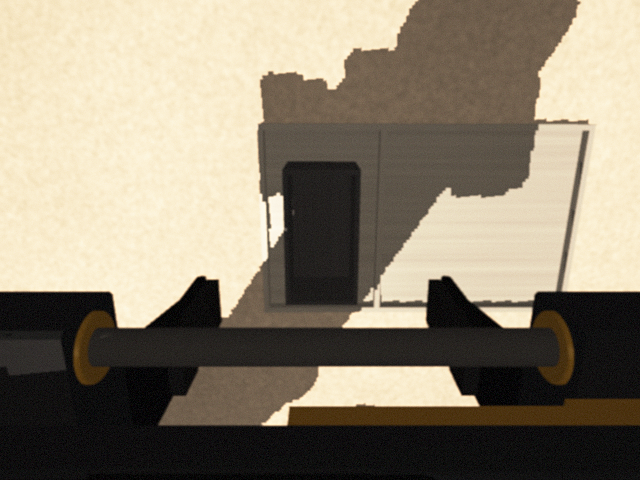

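The tin stands at tray x=-71, y=-1 mm, upright and on the floor. Next is the ring.

Request:
arm_command(targets=[[[-0.03, 0.004, 0, 0, 0, 0, -1], [-0.07, 0.01, 0, 0, 0, 0, -1], [-0.11, 0.016, 0, 0, 0, 0, -1], [-0.15, 0.022, 0, 0, 0, 0, -1], [-0.185, 0.026, 0.01, 0, 0, 0, -1], [-0.206, 0.0276, 0.02, 0, 0, 0, -1], [-0.206, 0.0276, 0.02, 0, 0, 0, -1], [-0.206, 0.0276, 0.02, 0, 0, 0, -1]]])

```text
time_s: 11.35
tool_pos: [0.4274, 0.1179, 0.1195]
tool_rot: [-179.9, -0.0, 83.5]
force: [0.2, 1.3, 0.7]
grip_width: 0.0868
```

```bash
python3 w.py w4; python3 -c "
from fit import *
c=dict(np.load('w4.npz'));P,ok=cloud(c)
q=seg(P,ok,.36,.5,.05,.18,.035,.06);print('ring',len(q),circ(q) if len(q)>20 else '',rect(q))
plan([.4295,.1187,.014],-6.5)"
```

```text
cam [0.4372 0.1952 0.2818] [ 1.6374e+02  9.0000e-02 -6.5000e+00]
ring 1884 [0.4301672  0.12095417 0.03005655] (array([430.1, 120.5]), array([63.1, 63.2]), 26.1)
t 11.4 shift [0.     0.0019 0.106 ] turn [-0.04 -0.04  0.14] | pos [0.4277 0.1188 0.12  ] rot [-1.7996e+02 -4.0000e-02  8.3640e+01] F [-0.6 -0.7  0.6] w 0.087 q [ 30.  -1. -48. 117.  -1.  64. -24.]
```

View pics/w4.png

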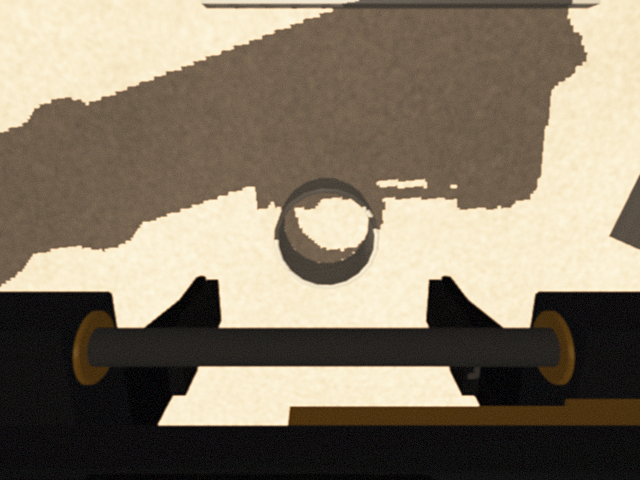

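The ring at wrist px (327,232) sits between the fingers. I'll descend and grip.

Request:
arm_command(targets=[[[0.001, 0.002, 0.02, 0, 0, 0, -1], [0.001, 0.002, 0.05, 0, 0, 0, -1], [0.001, 0.002, 0.08, 0, 0, 0, -1], [0.001, 0.002, 0.1, 0, 0, 0, -1], [0.001, 0.002, 0.106, 0, 0, 0, -1], [0.001, 0.002, 0.106, 0, 0, 0, -1], [0.001, 0.002, 0.106, 0, 0, 0, -0.6], [0.001, 0.002, 0.106, 0, 0, 0, -0.2], [0.001, 0.002, 0.106, 0, 0, 0, 0.4], [0.001, 0.002, 0.106, 0, 0, 0, 1]]], newtons=25)

```text
time_s: 12.4
tool_pos: [0.4306, 0.1186, 0.0149]
tool_rot: [179.9, 0.0, 83.6]
force: [-0.5, 0.7, 3.4]
grip_width: 0.0634
```

Request:
arm_command(targets=[[[0, 0, 0, 0, 0, 0, 1], [0, 0, 0, 0, 0, 0, 1], [0, 0, 0, 0, 0, 0, 1], [0, 0, 0, 0, 0, 0, 1]]])

```text
time_s: 12.8
tool_pos: [0.4306, 0.1186, 0.0149]
tool_rot: [179.9, 0.0, 83.6]
force: [-1.0, -1.3, 6.5]
grip_width: 0.0632
```

```bash
python3 -c "
from h import *
plan([.542,.3125,.1],-6.5)"
```

```text
t 12.8 shift [ 0.2051  0.0891 -0.0851] turn [0.05 0.02 0.09] | pos [0.4306 0.1186 0.0149] rot [1.7995e+02 2.0000e-02 8.3590e+01] F [-1.  -1.3  6.5] w 0.0632 q [ 26.  11. -47. 122.  10.  51. -34.]
```

Request:
arm_command(targets=[[[0, 0, -0.015, 0, 0, 0, 1], [0, 0, -0.04, 0, 0, 0, 1], [0.01, 0.005, -0.07, 0, 0, 0, 1], [0.04, 0.018, -0.085, 0, 0, 0, 1], [0.075, 0.033, -0.085, 0, 0, 0, 1], [0.11, 0.048, -0.085, 0, 0, 0, 1], [0.145, 0.063, -0.085, 0, 0, 0, 1], [0.175, 0.076, -0.085, 0, 0, 0, 1], [0.195, 0.085, -0.085, 0, 0, 0, 1], [0.205, 0.089, -0.085, 0, 0, 0, 1]]])

```text
time_s: 13.8
tool_pos: [0.5415, 0.3144, 0.0985]
tool_rot: [-179.9, -0.1, 83.7]
force: [-0.3, -0.1, -0.9]
grip_width: 0.0634
```

Request:
arm_command(targets=[[[0, 0, 0.01, 0, 0, 0, 1], [0, 0, 0.03, 0, 0, 0, 1], [0, 0, 0.05, 0, 0, 0, 1], [0, 0, 0.065, 0, 0, 0, 1], [0, 0, 0.073, 0, 0, 0, 1], [0, 0, 0.076, 0, 0, 0, 1], [0, 0, 0.076, 0, 0, 0, 1]]])

```text
time_s: 14.5
tool_pos: [0.5415, 0.3122, 0.0233]
tool_rot: [180.0, 0.0, 83.6]
force: [-0.1, 0.2, -0.8]
grip_width: 0.0627
```

```bash
python3 -c "
from h import *
plan([.542,.3125,.0189],-6.5)"
```

```text
t 14.5 shift [0.0004 0.0005 0.0044] turn [0.   0.01 0.08] | pos [0.5415 0.3122 0.0233] rot [1.800e+02 1.000e-02 8.358e+01] F [-0.1  0.2 -0.8] w 0.0627 q [  3.  33. -46.  97.  26.  61. -57.]
```

Request:
arm_command(targets=[[[0, 0, 0.002, 0, 0, 0, 1], [0, 0, 0.0035, 0, 0, 0, 1], [0, 0, 0.0045, 0, 0, 0, 1], [0, 0, 0.0045, 0, 0, 0, 1], [0, 0, 0.0045, 0, 0, 0, 1]]])

```text
time_s: 15.0
tool_pos: [0.5417, 0.3126, 0.019]
tool_rot: [180.0, -0.0, 83.6]
force: [0.5, -0.9, 0.1]
grip_width: 0.0631
```

Request:
arm_command(targets=[[[0, 0, 0.0005, 0, 0, 0, 1], [0, 0, 0.0005, 0, 0, 0, -0.5], [0, 0, 0.0005, 0, 0, 0, -0.7], [0, 0, 0.0005, 0, 0, 0, -0.9], [0, 0, 0.0005, 0, 0, 0, -1], [0, 0, -0.01, 0, 0, 0, -1], [0, 0, -0.04, 0, 0, 0, -1], [0, 0, -0.08, 0, 0, 0, -1], [0, 0, -0.115, 0, 0, 0, -1], [0, 0, -0.12, 0, 0, 0, -1]]])

```text
time_s: 16.0
tool_pos: [0.5436, 0.3148, 0.1447]
tool_rot: [179.6, -0.3, 83.6]
force: [-0.3, -0.0, -0.5]
grip_width: 0.0866
```

```bash
python3 w.py w5; python3 -c "
from fit import *
c=dict(np.load('w5.npz'));P,ok=cloud(c)
q=seg(P,ok,.48,.62,.24,.38,.038,.06);r=circ(q);print('ring',len(q),r,np.percentile(q[:,2],[5,50,95]))
a=np.radians(-6.5);e=np.array([np.cos(a),np.sin(a)]);f=np.array([-e[1],e[0]])
d=r[:2]-[.495,.3185];print(d@e,d@f)
plan([.663,-.122,.18],0)"
```

```text
cam [0.5519 0.3915 0.3073] [164.02  -0.41  -6.44]
ring 1661 [0.54274936 0.31462046 0.03004879] [0.03899956 0.04365989 0.04500286]
0.047881593738212574 0.001550780154321994
t 16.05 shift [-0.4198  0.168  -0.0374] turn [ 0.33 -0.18 -6.4 ] | pos [0.5431 0.314  0.1431] rot [179.68  -0.2   83.6 ] F [0.6 0.8 0.4] w 0.0867 q [  6.  26. -50.  91.  20.  72. -53.]
```

View pics/w5.png

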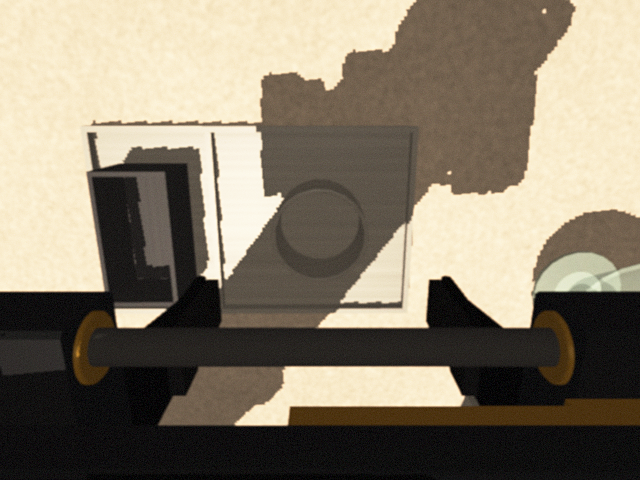

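The ring is at tray x=48, y=+1.5 mm, flat on the floor. Next is the brown tamper, with the jaws along world x so they clear the blue one (+y side) and the purple one.

Request:
arm_command(targets=[[[-0.02, 0.008, -0.01, 0.3, -0.2, 0, -1], [-0.06, 0.024, -0.02, 0.3, -0.2, -1, -1], [-0.105, 0.042, -0.03, 0.3, -0.2, -2, -1], [-0.15, 0.06, -0.037, 0.3, -0.2, -3, -1], [-0.195, 0.078, -0.037, 0.3, -0.2, -4, -1], [-0.24, 0.096, -0.037, 0.3, -0.2, -5, -1], [-0.285, 0.114, -0.037, 0.3, -0.2, -6, -1], [-0.33, 0.132, -0.037, 0.3, -0.2, -6.4, -1], [-0.37, 0.148, -0.037, 0.3, -0.2, -6.4, -1], [-0.4, 0.16, -0.037, 0.3, -0.2, -6.4, -1]]])

```text
time_s: 17.05
tool_pos: [0.6553, -0.1073, 0.1743]
tool_rot: [-179.6, 0.3, 89.8]
force: [-0.8, -0.7, 0.3]
grip_width: 0.0874
```

Request:
arm_command(targets=[[[-0.016, 0.0065, 0, 0, 0, 0, -1], [-0.02, 0.008, 0, 0, 0, 0, -0.5], [-0.02, 0.008, 0, 0, 0, 0, -0.4], [-0.02, 0.008, 0, 0, 0, 0, -0.4], [-0.02, 0.008, 0, 0, 0, 0, -0.4]]])

```text
time_s: 17.55
tool_pos: [0.6637, -0.12, 0.1761]
tool_rot: [-179.7, 0.1, 90.2]
force: [-0.9, 0.0, 0.6]
grip_width: 0.0647
```

```bash
python3 w.py w6; python3 -c "
from fit import *
c=dict(np.load('w6.npz'));P,ok=cloud(c)
q=seg(P,ok,.63,.7,-.15,-.09,.08,.11);print(len(q),len(q)and q.mean(0));print(len(q) and rect(q))
plan([.663,-.122,.043],0)"
```

```text
cam [ 0.6652 -0.0417  0.3382] [1.6359e+02 3.0000e-01 1.6000e-01]
1574 [ 0.66461601 -0.11887957  0.09465976]
(array([ 664.6, -120. ]), array([27. , 27.5]), 47.5)
t 17.6 shift [-0.001  -0.      0.1332] turn [-0.3   0.17  0.17] | pos [ 0.6637 -0.1206  0.1762] rot [-1.797e+02  1.700e-01  9.017e+01] F [ 0.1 -0.6  0.4] w 0.0633 q [ 39.  29. -43.  81.  20.  78.  -5.]
```

View pics/w6.png

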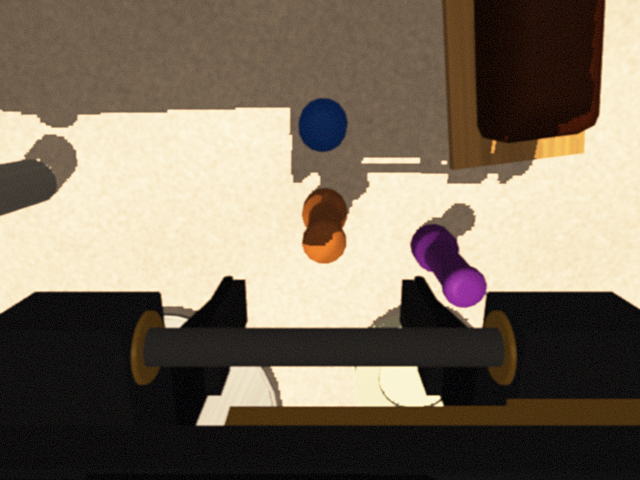

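The picture shows the brown tamper centred between the fingers at (324,242), with blue at (322,125) and purple at (440,265) clear of them. I'll descend and grip.

Request:
arm_command(targets=[[[-0.0005, 0, 0.03, -0.3, 0.2, 0, -0.4], [-0.0005, 0, 0.065, -0.3, 0.2, 0, -0.4], [-0.0005, 0, 0.1, -0.3, 0.2, 0, -0.4], [-0.0005, 0, 0.125, -0.3, 0.2, 0, -0.4], [-0.0005, 0, 0.133, -0.3, 0.2, 0, -0.4], [-0.0005, 0, 0.133, -0.3, 0.2, 0, -0.4], [-0.0005, 0, 0.133, -0.3, 0.2, 0, 0], [-0.0005, 0, 0.133, -0.3, 0.2, 0, 0.3], [-0.0005, 0, 0.133, -0.3, 0.2, 0, 0.6], [-0.0005, 0, 0.133, -0.3, 0.2, 0, 1]]], newtons=30)

```text
time_s: 18.6
tool_pos: [0.6636, -0.124, 0.0439]
tool_rot: [179.9, 0.0, 90.0]
force: [0.3, 0.5, 0.2]
grip_width: 0.0365
```

Request:
arm_command(targets=[[[0, 0, 0, 0, 0, 0, 1], [0, 0, 0, 0, 0, 0, 1], [0, 0, 0, 0, 0, 0, 1], [0, 0, 0, 0, 0, 0, 1]]])

```text
time_s: 19.0
tool_pos: [0.6634, -0.1239, 0.0432]
tool_rot: [180.0, -0.0, 90.0]
force: [-0.1, -0.4, 2.5]
grip_width: 0.0262
```

```bash
python3 -c "
from h import *
plan([.542,.3135,.16],0)"
```

```text
t 19.0 shift [ 0.4374 -0.1215 -0.1168] turn [ 0.03 -0.01 -0.01] | pos [ 0.6634 -0.1239  0.0432] rot [ 1.7997e+02 -1.0000e-02  8.9990e+01] F [-0.1 -0.4  2.5] w 0.0262 q [ 38.  35. -40.  89.  24.  65.  -8.]
```

Request:
arm_command(targets=[[[0, 0, -0.01, 0, 0, 0, 1], [0, 0, -0.03, 0, 0, 0, 1], [0, 0, -0.06, 0, 0, 0, 1], [0, 0, -0.09, 0, 0, 0, 1], [0.01, -0.003, -0.112, 0, 0, 0, 1], [0.04, -0.011, -0.117, 0, 0, 0, 1], [0.08, -0.022, -0.117, 0, 0, 0, 1], [0.12, -0.033, -0.117, 0, 0, 0, 1], [0.16, -0.044, -0.117, 0, 0, 0, 1], [0.2, -0.055, -0.117, 0, 0, 0, 1]]])

```text
time_s: 20.0
tool_pos: [0.607, 0.0776, 0.16]
tool_rot: [-180.0, 0.0, 90.0]
force: [0.4, 1.0, -1.3]
grip_width: 0.0257
```

Request:
arm_command(targets=[[[0.04, -0.011, 0, 0, 0, 0, 1], [0.08, -0.022, 0, 0, 0, 0, 1], [0.12, -0.033, 0, 0, 0, 0, 1], [0.16, -0.045, 0, 0, 0, 0, 1], [0.195, -0.054, 0, 0, 0, 0, 1], [0.22, -0.061, 0, 0, 0, 0, 1], [0.232, -0.064, 0, 0, 0, 0, 1], [0.2365, -0.0655, 0, 0, 0, 0, 1], [0.2365, -0.0655, 0, 0, 0, 0, 1], [0.2365, -0.0655, 0, 0, 0, 0, 1]]])

```text
time_s: 21.0
tool_pos: [0.5437, 0.3105, 0.1597]
tool_rot: [-180.0, 0.1, 89.8]
force: [-0.1, -0.9, -1.5]
grip_width: 0.0259
```

```bash
python3 w.py w7; python3 -c "
from fit import *
plan([.542,.3135,.06],0)
c=dict(np.load('w7.npz'));P,ok=cloud(c)
q=seg(P,ok,.48,.62,.24,.38,.038,.06);r=circ(q);print('ring',len(q),r,np.percentile(q[:,2],[5,50,95]))
for a,b in((.11,.14),(.14,.2),(.2,.23)):
  q=seg(P,ok,.48,.62,.24,.38,a,b);print(len(q),len(q) and (q.min(0),q.max(0),q.mean(0)))
"
```

```text
cam [0.5449 0.3886 0.3218] [ 1.6366e+02  1.0000e-02 -2.0000e-01]
t 21.05 shift [ 0.0032 -0.0018  0.0997] turn [-0.01  0.06 -0.18] | pos [0.5438 0.3104 0.1597] rot [-1.7999e+02  6.0000e-02  8.9820e+01] F [ 0.6  0.6 -1.6] w 0.0261 q [  7.  25. -51.  90.  20.  74. -47.]
ring 1035 [0.54267743 0.31466571 0.03002823] [0.03937335 0.0438675  0.04506493]
1103 (array([0.52699356, 0.30332023, 0.1178514 ]), array([0.56235628, 0.33205663, 0.13999586]), array([0.54486549, 0.32733676, 0.13206347]))
7487 (array([0.51962519, 0.30439365, 0.14001182]), array([0.56986023, 0.33133254, 0.19999506]), array([0.54481376, 0.32240562, 0.1729282 ]))
4991 (array([0.52083443, 0.29958008, 0.20000375]), array([0.56852373, 0.32837202, 0.22999869]), array([0.54467997, 0.31254697, 0.21203683]))
```

View pics/w7.png

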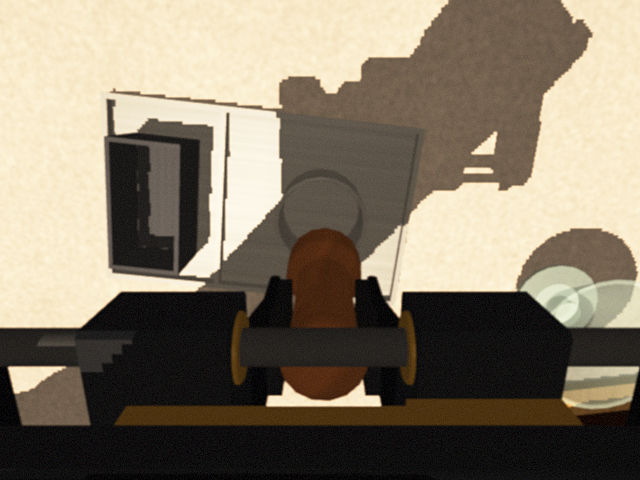

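The picture shows the tamper upright in the grip, its foot at (324,250) and the ring behind at (322,212). By this depth the foot has to go -2 mm in x and +0.7 mm in y. Lowering.

Request:
arm_command(targets=[[[0.001, -0.002, 0.01, 0, 0, 0, 1], [0.001, -0.002, 0.03, 0, 0, 0, 1], [0.001, -0.002, 0.05, 0, 0, 0, 1], [0.001, -0.002, 0.07, 0, 0, 0, 1], [0.001, -0.002, 0.085, 0, 0, 0, 1], [0.001, -0.002, 0.095, 0, 0, 0, 1], [0.001, -0.002, 0.103, 0, 0, 0, 1], [0.001, -0.002, 0.107, 0, 0, 0, 1], [0.001, -0.002, 0.108, 0, 0, 0, 1]]])

```text
time_s: 21.95
tool_pos: [0.5407, 0.3137, 0.0518]
tool_rot: [-180.0, -0.0, 90.0]
force: [0.4, -0.1, -0.9]
grip_width: 0.0258
```

```bash
python3 w.py w8; python3 -c "
from fit import *
plan([.542,.3135,.0472],0)
"
```

```text
cam [0.5417 0.3916 0.2141] [ 1.6375e+02  1.0000e-02 -5.0000e-02]
t 22.0 shift [-0.0003  0.0012  0.0049] turn [ 0.01 -0.03 -0.01] | pos [0.5408 0.3138 0.0521] rot [ 1.7999e+02 -3.0000e-02  8.9990e+01] F [-0.7 -0.6 -1.5] w 0.0258 q [  4.  31. -48.  96.  25.  64. -51.]
```

View pics/w8.png

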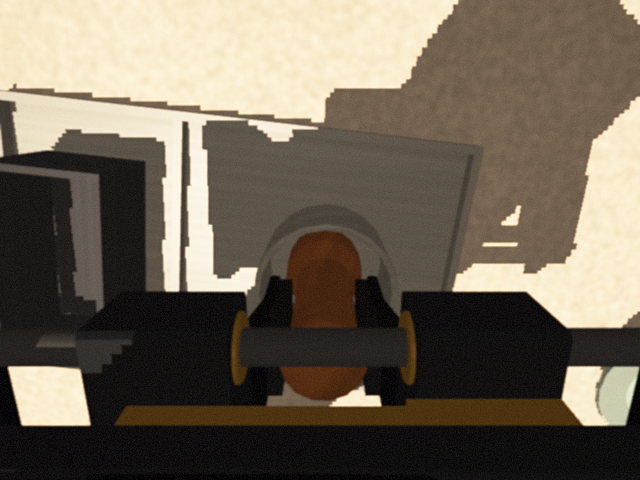

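The foot at (323,250) is inside the ring, which spans columns 262-392. I'll lower the last 5 mm.

Request:
arm_command(targets=[[[0, 0.001, 0.002, 0, 0, 0, 1], [0, 0.001, 0.0035, 0, 0, 0, 1], [0, 0.001, 0.0045, 0, 0, 0, 1], [0, 0.001, 0.005, 0, 0, 0, 1], [0, 0.001, 0.005, 0, 0, 0, 1]]])

```text
time_s: 22.5
tool_pos: [0.5418, 0.3138, 0.0472]
tool_rot: [180.0, -0.0, 90.0]
force: [0.7, -0.7, -0.2]
grip_width: 0.0259
```

Request:
arm_command(targets=[[[0, 0, 0.0005, 0, 0, 0, 1], [0, 0, 0.0005, 0, 0, 0, 1], [0, 0, 0.0005, 0, 0, 0, 1]]])

```text
time_s: 22.8
tool_pos: [0.542, 0.314, 0.0472]
tool_rot: [180.0, -0.0, 90.0]
force: [-0.4, -0.6, 5.0]
grip_width: 0.0263
```

Contact (5 N). I'll open just enough to clear the knob, then rise.

Request:
arm_command(targets=[[[0, 0, 0, 0, 0, 0, 0.3], [0, 0, 0, 0, 0, 0, 0.1], [0, 0, 0, 0, 0, 0, -0.1], [0, 0, 0, 0, 0, 0, -0.2], [0, 0, 0, 0, 0, 0, -0.2], [0, 0, -0.01, 0, 0, 0, -0.2], [0, 0, -0.04, 0, 0, 0, -0.2], [0, 0, -0.075, 0, 0, 0, -0.3], [0, 0, -0.105, 0, 0, 0, -0.6], [0, 0, -0.12, 0, 0, 0, -1]]])

```text
time_s: 23.8
tool_pos: [0.5427, 0.3149, 0.1702]
tool_rot: [179.8, -0.1, 90.0]
force: [0.1, -0.2, 0.1]
grip_width: 0.0654
```

```bash
python3 w.py w9; python3 -c "
from fit import *
c=dict(np.load('w9.npz'));P,ok=cloud(c)
q=seg(P,ok,.48,.62,.24,.38,.039,.046);r=circ(q);print('ring',len(q),r)
q=seg(P,ok,.48,.62,.24,.38,.09,.12);print('knob',len(q),rect(q),np.percentile(q[:,2],[5,50,95]))
plan([.6645,.1045,.14],67.3)
plan([.6645,.1045,.14],-22.7)"
```

```text
cam [0.5429 0.3924 0.3327] [ 1.6388e+02 -2.3000e-01 -4.0000e-02]
ring 1276 [0.54266649 0.31422265 0.03002732]
knob 1691 (array([542.9, 317.5]), array([27.3, 26.9]), 33.3) [0.09532275 0.09903095 0.1007507 ]
t 23.85 shift [-0.2108  0.1211  0.0315] turn [ 4.00e-01  4.00e-02 -6.73e+01] | pos [0.5433 0.3152 0.1714] rot [179.67  -0.18  90.  ] F [0.  1.1 1.6] w 0.0692 q [  7.  25. -51.  89.  20.  75. -47.]
t 23.85 shift [-0.2108  0.1211  0.0315] turn [ 0.29 -0.24 22.7 ] | pos [0.5433 0.3152 0.1714] rot [179.67  -0.18  90.  ] F [0.  1.1 1.6] w 0.0692 q [  7.  25. -51.  89.  20.  75. -47.]
```

View pics/w9.png

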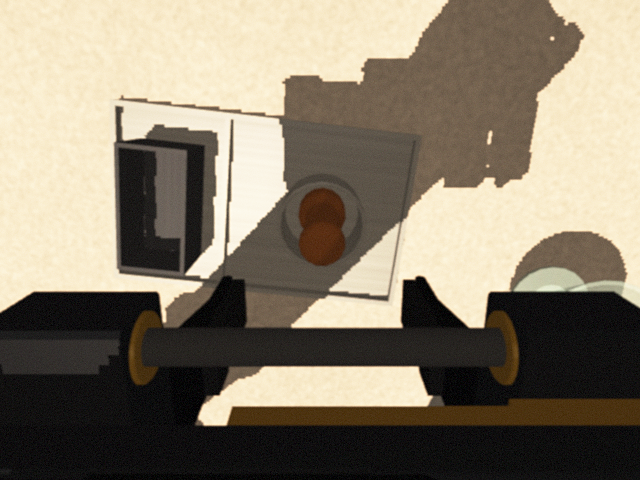

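The tamper stands in the ring, 0-3 mm off centre, with the knob at (322,243). Next is the cutter, with the jaws at 67.3° so the fingers keep away from the cake and the coupe.

Request:
arm_command(targets=[[[-0.015, 0.01, 0, 0.3, 0, -6, -1], [-0.04, 0.024, 0, 0.3, 0, -14, -1], [-0.07, 0.041, 0, 0.3, 0, -22, -1], [-0.1, 0.058, 0, 0.3, 0, -30, -1], [-0.13, 0.075, 0.005, 0.3, 0, -38, -1], [-0.16, 0.092, 0.012, 0.3, 0, -46, -1], [-0.185, 0.107, 0.02, 0.3, 0, -54, -1], [-0.203, 0.117, 0.028, 0.3, 0, -61, -1], [-0.211, 0.121, 0.03, 0.3, 0, -67.3, -1], [-0.211, 0.121, 0.03, 0.3, 0, -67.3, -1]]])

```text
time_s: 24.85
tool_pos: [0.6625, 0.0998, 0.1339]
tool_rot: [-179.7, -0.3, 157.1]
force: [0.2, 0.1, 0.5]
grip_width: 0.0873
```

Request:
arm_command(targets=[[[0, 0, 0, 0, 0, 0, -1], [0, 0, 0, 0, 0, 0, -1], [0, 0, 0, 0, 0, 0, -1]]])

```text
time_s: 25.15
tool_pos: [0.6622, 0.104, 0.1367]
tool_rot: [-179.8, -0.1, 157.3]
force: [0.0, 0.2, -0.5]
grip_width: 0.0871
```

```bash
python3 w.py w10; python3 -c "
from fit import *
c=dict(np.load('w10.npz'));P,ok=cloud(c)
q=seg(P,ok,.6,.725,.05,.16,.03,.06);print(len(q),rect(q))
q=seg(P,ok,.68,.8,.17,.3,.03,.2);print('coupe',q.max(0))
plan([.665,.105,.014],67.3)"
```

```text
cam [0.5928 0.135  0.2992] [163.88   0.21  67.3 ]
2132 (array([666.3, 106.5]), array([64.2, 64.4]), 67.7)
coupe [0.76391514 0.27625627 0.07215196]
t 25.2 shift [-0.0023  0.0026  0.1228] turn [-0.22 -0.14  0.05] | pos [0.6623 0.1038 0.1368] rot [-1.7978e+02 -1.4000e-01  1.5734e+02] F [ 0.   0.6 -0.2] w 0.0872 q [ 29.  36. -59.  84.  31.  77.  36.]
```

View pics/w10.png

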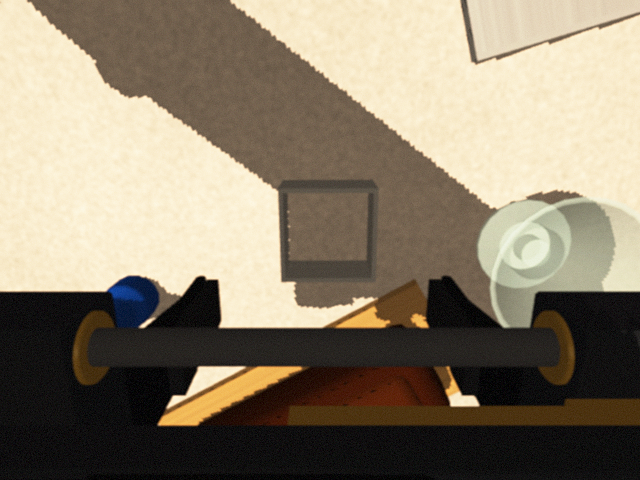

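The cutter at wrist px (328,232) is square to the jaws. The coupe (540,250), blue tamper (135,300) and cake are clear. I'll descend.

Request:
arm_command(targets=[[[-0.0023, 0.003, 0.02, -0.2, -0.1, 0.2, -1], [-0.0023, 0.003, 0.05, -0.2, -0.1, 0.2, -1], [-0.0023, 0.003, 0.08, -0.2, -0.1, 0.2, -1], [-0.0023, 0.003, 0.105, -0.2, -0.1, 0.2, -1], [-0.0023, 0.003, 0.118, -0.2, -0.1, 0.2, -1], [-0.0023, 0.003, 0.122, -0.2, -0.1, 0.2, -1], [-0.0023, 0.003, 0.122, -0.2, -0.1, 0.2, -1], [-0.0023, 0.003, 0.122, -0.2, -0.1, 0.2, -0.5], [-0.0023, 0.003, 0.122, -0.2, -0.1, 0.2, 0], [-0.0023, 0.003, 0.122, -0.2, -0.1, 0.2, 1]]], newtons=25)

```text
time_s: 26.2
tool_pos: [0.666, 0.1043, 0.0154]
tool_rot: [180.0, 0.0, 157.1]
force: [-0.2, -0.0, -0.6]
grip_width: 0.0709
```

Request:
arm_command(targets=[[[0, 0, 0, 0, 0, 0, 1], [0, 0, 0, 0, 0, 0, 1], [0, 0, 0, 0, 0, 0, 1], [0, 0, 0, 0, 0, 0, 1]]])

```text
time_s: 26.6
tool_pos: [0.6658, 0.1043, 0.015]
tool_rot: [-180.0, -0.0, 157.1]
force: [-0.7, -0.9, 5.2]
grip_width: 0.0641
```

```bash
python3 -c "
from h import *
plan([.517,-.316,.17],30)"
```

```text
t 26.6 shift [-0.0265 -0.4451 -0.1549] turn [-1.000e-02 -2.000e-02  3.708e+01] | pos [0.6658 0.1043 0.015 ] rot [-1.7999e+02 -2.0000e-02  1.5708e+02] F [-0.7 -0.9  5.2] w 0.0641 q [ 27.  43. -54.  90.  37.  67.  32.]
```

Request:
arm_command(targets=[[[0, 0, -0.01, 0, 0, 0, 1], [0, 0, -0.03, 0, 0, 0, 1], [0, 0, -0.06, 0, 0, 0, 1], [0, 0, -0.1, 0, 0, 0, 1], [0, -0.01, -0.135, 0, 0, 0, 1], [-0.002, -0.035, -0.155, 0, 0, 3, 1], [-0.004, -0.07, -0.155, 0, 0, 6, 1], [-0.007, -0.11, -0.155, 0, 0, 9, 1], [-0.009, -0.15, -0.155, 0, 0, 12, 1], [-0.011, -0.19, -0.155, 0, 0, 16, 1]]])

```text
time_s: 27.6
tool_pos: [0.6011, -0.0761, 0.1707]
tool_rot: [-180.0, 0.0, 141.0]
force: [0.8, 0.9, -1.6]
grip_width: 0.064
```

```bash
python3 -c "
from h import *
plan([.517,-.316,.11],30)"
```

```text
t 27.6 shift [-0.0856 -0.2393  0.0609] turn [-4.000e-02  1.000e-02  2.099e+01] | pos [ 0.6011 -0.0761  0.1707] rot [-179.96    0.    140.99] F [ 0.8  0.9 -1.6] w 0.064 q [ 51.  26. -60.  92.  23.  76.  39.]
```

Request:
arm_command(targets=[[[-0.014, -0.04, 0, 0, 0, 3, 1], [-0.029, -0.08, 0, 0, 0, 6, 1], [-0.043, -0.12, 0.005, 0, 0, 10, 1], [-0.057, -0.16, 0.015, 0, 0, 14, 1], [-0.07, -0.195, 0.03, 0, 0, 17, 1], [-0.079, -0.22, 0.045, 0, 0, 20, 1], [-0.084, -0.234, 0.055, 0, 0, 21, 1], [-0.0856, -0.239, 0.06, 0, 0, 21, 1], [-0.0856, -0.239, 0.06, 0, 0, 21, 1], [-0.0856, -0.239, 0.06, 0, 0, 21, 1]]])

```text
time_s: 28.6
tool_pos: [0.5196, -0.3124, 0.1101]
tool_rot: [180.0, -0.1, 120.3]
force: [0.9, 0.2, 0.6]
grip_width: 0.0638
```

```bash
python3 w.py w11; python3 -c "
from fit import *
plan([.517,-.316,.0195],30)
c=dict(np.load('w11.npz'));P,ok=cloud(c)
q=seg(P,ok,.38,.66,-.45,-.18,.009,.02);r=circ(q);print('rim',len(q),r)
m=abs(np.hypot(q[:,0]-r[0],q[:,1]-r[1])-.102)<.004; print(circ(q[m]),m.sum())
q=seg(P,ok,.4,.6,-.45,-.2,.085,.135);print(rect(q))"
```

```text
cam [ 0.4818 -0.2452  0.2725] [ 1.6379e+02 -3.0000e-02  3.0260e+01]
t 28.65 shift [-0.0017 -0.0042  0.0908] turn [ 0.03 -0.02  0.31] | pos [ 0.5198 -0.3125  0.1103] rot [ 1.7997e+02 -2.0000e-02  1.2031e+02] F [ 0.2 -0.4 -0.5] w 0.0635 q [ 70.  26. -52.  96.  22.  69.  43.]
rim 5795 [ 0.51888406 -0.31482891  0.10048931]
[ 0.51888718 -0.31482825  0.10051724] 5731
(array([ 520.3, -310.5]), array([82.5, 65.4]), 30.9)
```

View pics/w11.png

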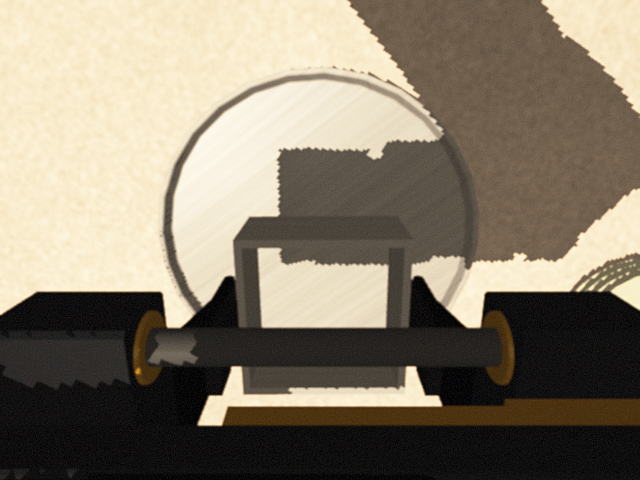

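The cutter at (322,300) is held straight, and the tray rim is centred at (320,220). The tray centre averages (0.518,-0.3155). Lowering.

Request:
arm_command(targets=[[[-0.0015, -0.003, 0.01, 0, 0, 0, 1], [-0.0015, -0.003, 0.03, 0, 0, 0, 1], [-0.0015, -0.003, 0.05, 0, 0, 0, 1], [-0.0015, -0.003, 0.068, 0, 0, 0, 1], [-0.0015, -0.003, 0.079, 0, 0, 0, 1], [-0.0015, -0.003, 0.085, 0, 0, 0, 1], [-0.0015, -0.003, 0.088, 0, 0, 0, 1], [-0.0015, -0.003, 0.0895, 0, 0, 0, 1], [-0.0015, -0.003, 0.0905, 0, 0, 0, 1], [-0.0015, -0.003, 0.0905, 0, 0, 0, 1]]])

```text
time_s: 29.65
tool_pos: [0.5165, -0.3179, 0.0195]
tool_rot: [-179.9, 0.0, 120.1]
force: [-0.0, -0.3, -0.5]
grip_width: 0.0635
```

Request:
arm_command(targets=[[[0, 0, 0.0005, 0, 0, 0, 1], [0, 0, 0.0008, 0, 0, 0, 1], [0, 0, 0.0008, 0, 0, 0, 1]]])

```text
time_s: 29.95
tool_pos: [0.5165, -0.3179, 0.019]
tool_rot: [-179.9, 0.0, 120.1]
force: [-1.5, 0.8, 4.8]
grip_width: 0.0634
```

Touched down at 4.8 N. I'll release and rise.

Request:
arm_command(targets=[[[0, 0, 0, 0, 0, 0, -0.5], [0, 0, 0, 0, 0, 0, -0.7], [0, 0, 0, 0, 0, 0, -0.9], [0, 0, 0, 0, 0, 0, -1], [0, 0, 0, 0, 0, 0, -1], [0, 0, -0.015, 0, 0, 0, -1], [0, 0, -0.045, 0, 0, 0, -1], [0, 0, -0.085, 0, 0, 0, -1], [0, 0, -0.125, 0, 0, 0, -1], [0, 0, -0.14, 0, 0, 0, -1]]])

```text
time_s: 30.95
tool_pos: [0.5189, -0.3181, 0.1638]
tool_rot: [179.9, 0.3, 120.1]
force: [0.2, 0.3, 1.0]
grip_width: 0.0871
```

```bash
python3 w.py w12; python3 -c "
from fit import *
c=dict(np.load('w12.npz'));P,ok=cloud(c)
q=seg(P,ok,.44,.6,-.4,-.23,.034,.06);print('cutter',len(q),rect(q),np.percentile(q[:,2],[5,50,95]))
plan([.4285,-.1,.15],0)
plan([.4285,-.1,.15],-20)"
```

```text
cam [ 0.4804 -0.2499  0.3256] [ 1.634e+02 -1.200e-01  3.008e+01]
cutter 1853 (array([ 517. , -316.1]), array([64. , 64.6]), 30.5) [0.03518139 0.03889141 0.04016309]
t 31.0 shift [0.2346 0.0311 0.0129] turn [ 0.22  0.36 30.11] | pos [ 0.5192 -0.3184  0.1645] rot [179.88   0.4  120.11] F [ 0.5 -1.   1.2] w 0.0869 q [ 71.  23. -53.  93.  19.  73.  45.]
t 31.0 shift [0.2346 0.0311 0.0129] turn [ 0.29  0.32 50.11] | pos [ 0.5192 -0.3184  0.1645] rot [179.88   0.4  120.11] F [ 0.5 -1.   1.2] w 0.0869 q [ 71.  23. -53.  93.  19.  73.  45.]
```

View pics/w12.png

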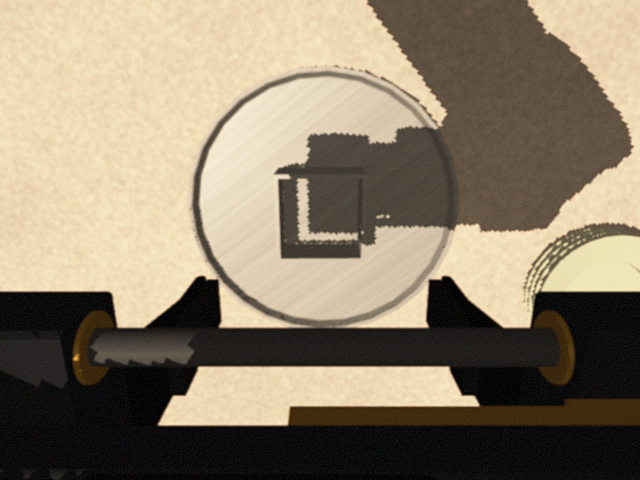

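The cutter is flat at (0.517,-0.316), about 2 mm from the tray centre. Next is the tube, keeping the same jaw direction (30°).

Request:
arm_command(targets=[[[0.03, 0.004, 0, 0.2, 0.3, 0, -1], [0.07, 0.009, 0, 0.2, 0.3, 0, -1], [0.11, 0.015, 0.003, 0.2, 0.3, 0, -1], [0.15, 0.02, 0.006, 0.2, 0.3, 0, -1], [0.19, 0.025, 0.01, 0.2, 0.3, 0, -1], [0.22, 0.029, 0.012, 0.2, 0.3, 0, -0.8], [0.2346, 0.031, 0.013, 0.2, 0.3, 0, -0.6], [0.2346, 0.031, 0.013, 0.2, 0.3, 0, -0.6], [0.2346, 0.031, 0.013, 0.2, 0.3, 0, -0.6], [0.2346, 0.031, 0.013, 0.2, 0.3, 0, -0.6]]])

```text
time_s: 32.0
tool_pos: [0.4258, -0.1001, 0.1454]
tool_rot: [-179.8, -0.4, 120.0]
force: [-0.5, -0.3, -0.5]
grip_width: 0.0702
```

```bash
python3 w.py w13; python3 -c "
from fit import *
c=dict(np.load('w13.npz'));P,ok=cloud(c)
q=seg(P,ok,.38,.48,-.15,-.05,.078,.1);print('tube',len(q),circ(q),rect(q))
plan([.429,-.1,.043],30)"
```

```text
cam [ 0.3894 -0.0331  0.3082] [164.09   0.22  29.97]
tube 1163 [ 0.42925011 -0.09798157  0.01642637] (array([429.3, -98.3]), array([35.2, 35.4]), 47.9)
t 32.05 shift [-0.0022  0.0031  0.1024] turn [-0.21 -0.38  0.01] | pos [ 0.4259 -0.1     0.1454] rot [-179.79   -0.38  120.01] F [-0.9  1.4 -0.3] w 0.0698 q [ 77.  -5. -63. 115.  -5.  67.  45.]
```

View pics/w13.png

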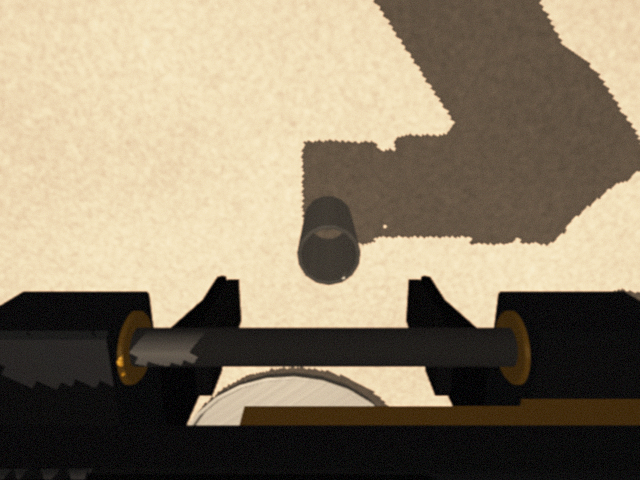

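The tube at (329,245) is between the fingers. I'll descend and grip.

Request:
arm_command(targets=[[[-0.0013, 0.0036, 0.02, -0.2, -0.3, 0, -0.6], [-0.0013, 0.0036, 0.05, -0.2, -0.3, 0, -0.6], [-0.0013, 0.0036, 0.08, -0.2, -0.3, 0, -0.6], [-0.0013, 0.0036, 0.097, -0.2, -0.3, 0, -0.6], [-0.0013, 0.0036, 0.102, -0.2, -0.3, 0, -0.6], [-0.0013, 0.0036, 0.102, -0.2, -0.3, 0, -0.6], [-0.0013, 0.0036, 0.102, -0.2, -0.3, 0, -0.3], [-0.0013, 0.0036, 0.102, -0.2, -0.3, 0, 0], [-0.0013, 0.0036, 0.102, -0.2, -0.3, 0, 0.3], [-0.0013, 0.0036, 0.102, -0.2, -0.3, 0, 1]]], newtons=25)

```text
time_s: 33.05
tool_pos: [0.429, -0.0985, 0.0439]
tool_rot: [-179.9, 0.0, 120.1]
force: [0.2, 0.1, -0.3]
grip_width: 0.0456
```

Request:
arm_command(targets=[[[0, 0, 0, 0, 0, 0, 1], [0, 0, 0, 0, 0, 0, 1], [0, 0, 0, 0, 0, 0, 1], [0, 0, 0, 0, 0, 0, 1]]])

```text
time_s: 33.45
tool_pos: [0.4288, -0.0983, 0.0435]
tool_rot: [-179.9, -0.0, 120.1]
force: [-0.2, -0.5, 2.6]
grip_width: 0.0363
```

```bash
python3 -c "
from h import *
plan([.517,-.317,.15],30)"
```

```text
t 33.45 shift [-0.2334 -0.0334 -0.1065] turn [-0.07 -0.01  0.09] | pos [ 0.4288 -0.0983  0.0435] rot [-1.7993e+02 -1.0000e-02  1.2009e+02] F [-0.2 -0.5  2.6] w 0.0363 q [ 72.  10. -65. 121.  11.  55.  31.]
```

Request:
arm_command(targets=[[[0, 0, -0.01, 0, 0, 0, 1], [0, 0, -0.03, 0, 0, 0, 1], [0, 0, -0.06, 0, 0, 0, 1], [-0.005, -0.001, -0.09, 0, 0, 0, 1], [-0.025, -0.004, -0.105, 0, 0, 0, 1], [-0.06, -0.009, -0.105, 0, 0, 0, 1], [-0.1, -0.014, -0.105, 0, 0, 0, 1], [-0.14, -0.02, -0.105, 0, 0, 0, 1], [-0.175, -0.025, -0.105, 0, 0, 0, 1], [-0.205, -0.029, -0.105, 0, 0, 0, 1]]])

```text
time_s: 34.45
tool_pos: [0.5066, -0.2921, 0.1481]
tool_rot: [-180.0, -0.1, 120.0]
force: [0.3, 0.1, -1.5]
grip_width: 0.0364
```

Request:
arm_command(targets=[[[-0.018, -0.003, 0, 0, 0, 0, 1], [-0.0285, -0.0043, 0, 0, 0, 0, 1], [-0.0285, -0.0043, 0, 0, 0, 0, 1], [-0.0285, -0.0043, 0, 0, 0, 0, 1], [-0.0285, -0.0043, 0, 0, 0, 0, 1]]])

```text
time_s: 34.95
tool_pos: [0.5169, -0.3153, 0.1486]
tool_rot: [-179.9, -0.0, 120.2]
force: [-0.4, 0.1, 0.4]
grip_width: 0.0362
```

```bash
python3 w.py w14; python3 -c "
from fit import *
plan([.517,-.317,.05],30)
c=dict(np.load('w14.npz'));P,ok=cloud(c)
q=seg(P,ok,.44,.6,-.4,-.23,.033,.06);print('cutter',len(q),rect(q),np.percentile(q[:,2],[5,50,95]))
q=seg(P,ok,.44,.6,-.4,-.23,.19,.2);print('tube',len(q),circ(q),q.max(0))
q=seg(P,ok,.44,.6,-.4,-.23,.1,.13);print('tube low',len(q),q.min(0),q.max(0),rect(q))
"
```

```text
cam [ 0.4795 -0.2479  0.3109] [1.6378e+02 7.0000e-02 3.0160e+01]
t 35.0 shift [-0.0013 -0.0005  0.0986] turn [-0.09 -0.02  0.2 ] | pos [ 0.517  -0.3156  0.1486] rot [-1.7991e+02 -2.0000e-02  1.2020e+02] F [-0.2  0.9 -0.9] w 0.0359 q [ 74.  26. -57.  94.  23.  73.  43.]
cutter 1614 (array([ 517.2, -316.2]), array([64.2, 64.8]), 30.4) [0.03422036 0.03888979 0.04011795]
tube 1969 [ 0.51844644 -0.31490144  0.01944374] [ 0.54358516 -0.28924351  0.19999714]
tube low 961 [ 0.50003593 -0.32858605  0.10422631] [ 0.5326104  -0.29713448  0.12998233] (array([ 515.9, -311.3]), array([29.1, 29.7]), 77.7)
```

View pics/w14.png

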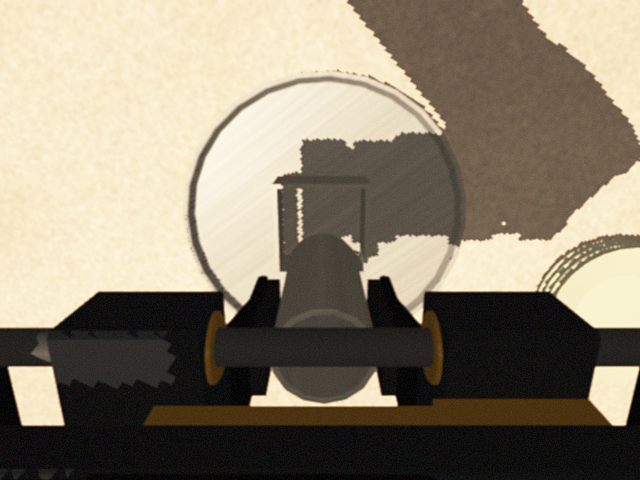

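The tube at (322,300) is upright in the grip and the cutter at (322,225) is beneath it, so they are aligned within about 1 mm. Lowering to 5 mm above the floor.

Request:
arm_command(targets=[[[-0.001, -0.0005, 0.01, 0, 0, 0, 1], [-0.001, -0.0005, 0.03, 0, 0, 0, 1], [-0.001, -0.0005, 0.05, 0, 0, 0, 1], [-0.001, -0.0005, 0.07, 0, 0, 0, 1], [-0.001, -0.0005, 0.083, 0, 0, 0, 1], [-0.001, -0.0005, 0.091, 0, 0, 0, 1], [-0.001, -0.0005, 0.095, 0, 0, 0, 1], [-0.001, -0.0005, 0.096, 0, 0, 0, 1], [-0.001, -0.0005, 0.096, 0, 0, 0, 1]]])

```text
time_s: 35.9
tool_pos: [0.5174, -0.3181, 0.0528]
tool_rot: [-180.0, 0.0, 120.1]
force: [-0.7, 0.3, -0.6]
grip_width: 0.0361
```

```bash
python3 w.py w15; python3 -c "
from fit import *
plan([.517,-.317,.0475],30)"
```

```text
cam [ 0.4799 -0.2505  0.215 ] [1.6372e+02 3.0000e-02 3.0050e+01]
t 35.95 shift [0.0013 0.0002 0.0055] turn [-0.03  0.03  0.09] | pos [ 0.5175 -0.3182  0.053 ] rot [-1.7997e+02  3.0000e-02  1.2009e+02] F [ 0.4 -0.3  0.8] w 0.0357 q [ 71.  31. -54.  99.  28.  64.  39.]
```

View pics/w15.png

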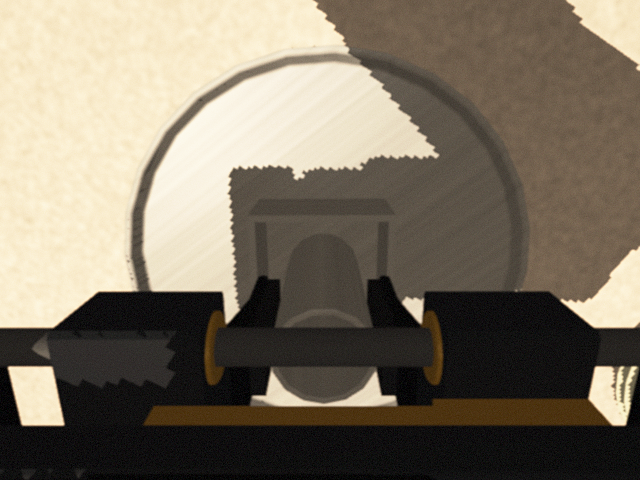

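The tube's foot at (323,250) is inside the cutter, whose inner walls are at columns 268 and 378. I'll lower the last 5.5 mm.

Request:
arm_command(targets=[[[0.001, 0, 0.002, 0, 0, 0, 1], [0.001, 0, 0.004, 0, 0, 0, 1], [0.001, 0, 0.005, 0, 0, 0, 1], [0.001, 0, 0.0057, 0, 0, 0, 1], [0.001, 0, 0.006, 0, 0, 0, 1], [0.001, 0, 0.006, 0, 0, 0, 1]]])

```text
time_s: 36.55
tool_pos: [0.5166, -0.3173, 0.0475]
tool_rot: [-179.9, -0.0, 120.1]
force: [-3.0, 0.9, 7.8]
grip_width: 0.0361
```

Contact. I'll release and rise.

Request:
arm_command(targets=[[[0, 0, 0, 0, 0, 0, 0], [0, 0, 0, 0, 0, 0, -0.2], [0, 0, 0, 0, 0, 0, -0.3], [0, 0, 0, 0, 0, 0, -0.4], [0, 0, 0, 0, 0, 0, -0.4], [0, 0, -0.01, 0, 0, 0, -0.4], [0, 0, -0.04, 0, 0, 0, -0.4], [0, 0, -0.08, 0, 0, 0, -0.4], [0, 0, -0.12, 0, 0, 0, -0.6], [0, 0, -0.14, 0, 0, 0, -0.8]]])

```text
time_s: 37.55
tool_pos: [0.5184, -0.3173, 0.1908]
tool_rot: [179.9, 0.2, 120.1]
force: [0.5, -0.2, 0.5]
grip_width: 0.0698
```

```bash
python3 w.py w16; python3 -c "
from fit import *
plan([.517,-.317,.0475],30)
c=dict(np.load('w16.npz'));P,ok=cloud(c)
q=seg(P,ok,.44,.6,-.4,-.23,.03,.042);print('cutter',len(q),rect(q),np.percentile(q[:,2],[5,50,95]))
q=seg(P,ok,.44,.6,-.4,-.23,.083,.1);print('tube',len(q),circ(q),np.percentile(q[:,2],[5,50,95]))"
python3 - <<'E'
from cell import *
from fit import *
for n in("top","scene"):
    c=read_camera(n); np.savez("%s1.npz"%n,**c)
    cv2.imwrite("pics/%s1.png"%n,cv2.cvtColor(c["img"],cv2.COLOR_RGB2BGR))
    P,ok=cloud(c); c0=dict(np.load(n+"0.npz"));P0,ok0=cloud(c0)
    for nm,b in(("coupe",(.66,.8,.17,.3,.04,.09)),("saucers",(.66,.82,-.34,-.19,.015,.05)),("cake",(.72,.88,-.1,.165,.03,.09)),("tin",(.36,.5,.25,.4,.035,.06)),("ring",(.49,.62,.25,.38,.037,.05)),("knob",(.49,.62,.25,.38,.09,.12)),("cutter",(.44,.6,-.4,-.23,.03,.05)),("tube",(.44,.6,-.4,-.23,.078,.1))):
        q=seg(P,ok,*b);q0=seg(P0,ok0,*b)
        print(n,nm,len(q),q.mean(0).round(4) if len(q) else'',len(q0),q0.mean(0).round(4) if len(q0) else'')
E
```

```text
cam [ 0.4803 -0.2493  0.3528] [ 1.635e+02 -8.000e-02  3.008e+01]
t 37.6 shift [ 0.003  -0.0022  0.1455] turn [0.14 0.41 0.12] | pos [ 0.5196 -0.3178  0.1931] rot [179.86   0.41 120.12] F [ 2.  -1.1  0.9] w 0.0734 q [ 75.  24. -59.  90.  21.  77.  44.]
cutter 1744 (array([ 517.1, -316.1]), array([64.2, 64.6]), 30.3) [0.03158383 0.03868689 0.04030905]
tube 784 [ 0.51732131 -0.31657192  0.01643552] [0.08406139 0.0886636  0.09000365]
top coupe 1282 [0.7381 0.2364 0.0583] 1280 [0.738  0.2364 0.0583]
top saucers 2184 [ 0.7426 -0.2661  0.0234] 2190 [ 0.7428 -0.2663  0.0234]
top cake 3419 [0.7908 0.0362 0.0604] 3420 [0.7908 0.0363 0.0605]
top tin 342 [0.4218 0.3241 0.0453] 0 
top ring 172 [0.5394 0.308  0.0425] 0 
top knob 165 [0.5405 0.3138 0.098 ] 0 
top cutter 241 [ 0.5086 -0.3098  0.0381] 0 
top tube 81 [ 0.5127 -0.3143  0.086 ] 0 
scene coupe 1561 [0.7252 0.2358 0.0593] 1559 [0.7254 0.2358 0.0594]
scene saucers 2165 [ 0.7446 -0.2656  0.0251] 2169 [ 0.7446 -0.2655  0.025 ]
scene cake 4283 [0.8042 0.0391 0.0614] 4288 [0.8043 0.039  0.0613]
scene tin 546 [0.425  0.3249 0.0445] 0 
scene ring 253 [0.5483 0.3097 0.0426] 0 
scene knob 156 [0.5448 0.314  0.0988] 0 
scene cutter 319 [ 0.525  -0.3112  0.0381] 0 
scene tube 152 [ 0.5167 -0.3181  0.0858] 0
```

View pics/w16.png

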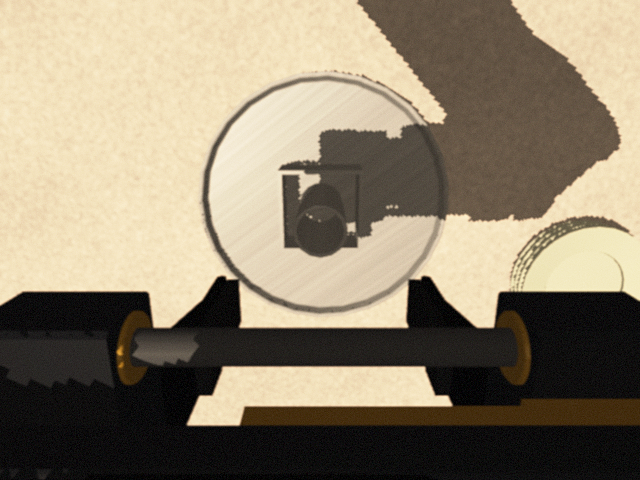

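View pics/scene1.png

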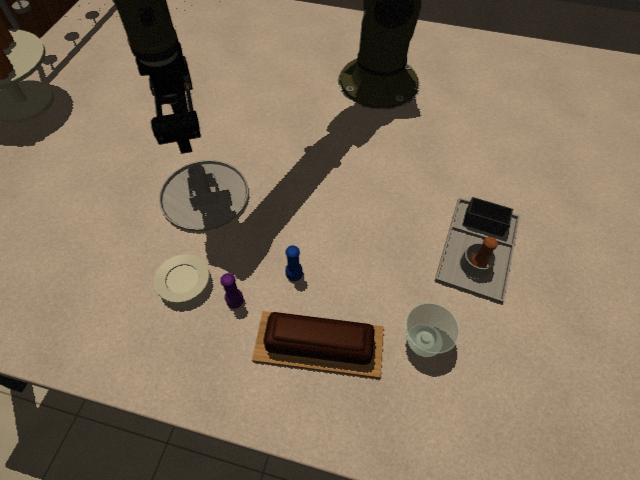

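The wrist view shows the tube (321,225) standing in the cutter (320,210) at the middle of the round tray. The scene view shows the tin (488,215) and the ring with the tamper (481,255) in their compartments, and the bystanders unchanged. I'll let the arm settle clear and hand in.

Request:
arm_command(targets=[[[0, 0, 0, 0, 0, 0, -0.8], [0, 0, 0, 0, 0, 0, -0.8], [0, 0, 0, 0, 0, 0, -0.8], [0, 0, 0, 0, 0, 0, -0.8], [0, 0, 0, 0, 0, 0, -0.8]]])

```text
time_s: 38.2
tool_pos: [0.5165, -0.317, 0.1857]
tool_rot: [-179.9, -0.1, 120.1]
force: [0.1, 0.1, -0.4]
grip_width: 0.0785
```

```bash
python3 -c "
from cell import *
print(sign_off()); o=get_obs(); print(o['time_s'],o['tool_pos'])"
```

```text
the job is handed in; nothing more can be done
None
the job is handed in; nothing more can be done
```

Both tool kits are made up and the job was handed in at about 38 s of the 128 s allowed. The sign-off gave no verdict.

- **Oblong tray:** the loaf tin is in the narrow compartment at tray x = -71, y = -1 mm. The tart ring is in the wide compartment at x = 48, y = +1.5 mm, with the brown wooden tamper standing 0–3 mm from the ring's centre.
- **Round tray:** the square cutter is about 2 mm from the tray's centre, and the tall tube stands within 1 mm of the cutter's centre.
- **Upright and flat:** the measured tops match pieces standing on their tray floors: tin 49, ring 44, tamper about 100, cutter 39 and tube 89 mm. I did not measure tilt angles directly.
- **Bystanders:** the coupe, saucers and loaf cake read within about 0.3 mm of their starting positions. I never touched the blue and purple tampers.
- **Disagreements:** the three cameras disagreed with each other by 1–3 mm, so I averaged them. The final overhead (top and scene) averages for the ring, cutter and tube were up to about 9 mm off the wrist readings. They come from only the sides those cameras see, so I relied on the wrist readings. No check failed.

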